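# Fetch the setting master out of the soak box

## Robot

A 6-joint arm with a two-finger parallel gripper is mounted at the origin on a cart in front of the work surface, level with it; the furniture and walls round the work are solid. World frame = base frame: x ahead of the robot, y to its left, z up, the work surface at z = 0. Lengths are in m, angles in rad, forces in N, time in s.
With the tool pointing down it reaches from about 0.4 to 0.825 m from the base axis. Payload 7 kg.
Tool frame: the origin (TCP) lies midway between the tips of the shut fingers; the grasp point (between the pads) lies 19 mm behind it; z points along the fingers, y is the direction in which the jaws open and shut (so a half turn about z gives the same grasp; the last joint's range is limited). The gripper opens to 88 mm and grips with 3 to 60 N. Pads are 19 mm wide; open, the fingers measure 130 mm over their backs; the gripper's body (78 mm by 193 mm) begins 47 mm behind the grasp point.
Start: joints at [1.421, 0.359, 0.012, 0, -1.224, -0.288], TCP at [0.286, 0.611, 0.227] pointing down, gripper open.
Joint ranges: [-3.07, 3.07], [-1.43, 2.12], [-1.02, 1.25], [-3.03, 1.67], [-3.05, -0], [-3.03, 3.03]. Speed limits (rad/s): [2.39, 2.39, 3.01, 3.14, 3.14, 3.14].

## Interface

Orientations are given as [roll, pitch, yaw] about the fixed x, y, z axes, in that order (R = Rz(yaw) Ry(pitch) Rx(roll)).
In Python, from bench import observe, cams, order gives the robot as it stands.
- The arm moves only by the tool carry_out, never from a script. Its argument "series" is one flat list of numbers, 7 for each row, row after row: the shift along the tool's x, y, z in cm, then the turn, a rotation vector about the tool's x, y, z in degrees, then the opening, from 0 (shut) to 1 (fully open). In form: [x, y, z, ax, ay, az, jaw, x, y, z, ax, ay, az, jaw, ...]. A call has 1 to 20 rows; each row shifts and turns the pose as measured when the row begins, along the tool's axes as they then stand; what a row does not reach is not made up. A row lasts 1/10 s, in which the tool goes at most 50 mm and 8.59 degrees, less where a joint would pass 70% of its speed; a pose out of reach is approached as far as the arm can. A call is refused whole if a number of a shift passes 5 or a number of a turn 8.59, either way. A call with a gripper value outside its range is refused whole. The fingers move at their own pace and stop on an object; "newtons" is the grip in N (left out, the last holds). Time passes only in rows, so rows that do not move let the fingers close. It gives the time, the measured TCP pose, the force and the opening at its end, in the units of the state.
- observe(): the state, without advancing time (a new reading comes with each control period).
- cams.get_image(name): name is "scene" or "top" or "wrist"; returns the picture (480x640x3 uint8, red, green, blue); there is no depth.
- cams.calibration(name): a dict with "intrinsics" (3x3 intrinsics, pixels), "R" (3x3) and "t" (3): a world point X has camera coordinates R X + t. Camera axes: x right, y down, z forward; pixel columns grow to the right and rows downward; lengths in m; the calibration is good to about 2 mm. A picture is of the moment at which its call begins: read the wrist's pose just before it. calibration takes no time and is no camera call; for the wrist camera it gives the pose at the moment of the call.
- order.job_done(): hands the job in, once; it reports no verdict.
The state is a dict: "time_s": time; "joint_pos": joint angles; "joint_velocities": joint speeds; "joint_efforts": joint torques, N m; "tool_pos": TCP position; "tool_rot": TCP orientation; "wrist_force": force on the tool from outside, world axes, zero at the start; "torque": the same for the moment, N m; "finger_gap": finger opening in m.
Only numpy, scipy, OpenCV 4.12 (cv2) and the standard library are available. Lean on these libraries where they do the work, as an engineer would, in place of code of your own. Each camera call takes 0.05 s, during which the arm holds its last target.

## Task

Reach through the round port in the sloping front of the grey soak box, lift the steel setting master off the pedestal inside, bring it out through the port, and stand it upright on its foot in the middle of the low round measuring table on the bench. Do not let it fall over, and leave the tape roll, screwdriver, stamp and blower where they lie.

Things in the scene. Friction and masses are not known exactly. Their poses are not given: they have to be found in the camera images.
- master_mid (a point): Setting master: plain steel turned plug, upright, loose, 0.14 to 0.28 kg, 64 mm tall. Foot 36 mm across, 12 mm high; cone to 16 mm; then a barrel 20 mm across up to the flat top. This point is its centre, 32 mm above its underside; z is up its axis. Grasp across the barrel, best 10 to 18 mm above this point. It starts within 8 mm of the pedestal's middle.
- soak_box: Fixed grey box 205 deep (x), 240 wide (y), 345 high (mm). Origin on the bench under the port centre; x to its back, z up. Front wall at x=-75, 97 high; then a panel rises backward at 40 deg to 212 high at x=62, where an upright clear window begins. From 290 high a fan unit overhangs forward to x=18, so a tool pointing straight down does not fit: lean it along the port's axis.
- port_ring: Port: round aluminium ring on the sloping panel, 132 mm outside, clear opening 114 mm, standing 8 mm off the 5 mm panel. Origin in mid-opening on the panel's outer face, 160 mm above the bench; z points straight out of the port, 40 deg from vertical toward the box's front; y is level. A point 14 mm above the master's centre lies about 30 mm inside the panel's face, measured along z.
- pedestal_top (a point): Middle of the pedestal's flat round top inside the soak box, 60 mm across, 85 mm above the bench; the master stands on it. Fixed to the box.
- table_top (a point): Middle of the upper face of the round measuring table: an aluminium disc 86 mm across on a dark round base 110 mm across, fixed, its top 22 mm above the bench. It stands on the bench to the left or to the right of the soak box.
- tape_roll: Roll of tape lying flat on the bench on the other side of the box from the table, 94 mm across, 19 mm high; origin at its underside. Bystander.
- screwdriver: Screwdriver with yellow handle lying on the bench before the box, 171 mm long, 20 mm high. Bystander.
- inspect_stamp: Black stamp standing on the bench at the right, 24 mm across, 63 mm high. Bystander.
- blower: Black rubber dust blower with red nozzle lying on the bench at the left, 150 mm long, 47 mm high. Bystander.
Things that resemble listed ones, but are neither listed nor needed, are in the scene too. What is shaped like the part that bears master_mid but green or yellow is not meant.

How it is judged:
On the way, in this order (a step that is already met when the one before it is completed fails the run):
1. the master is lifted off the pedestal, at least 8 mm (z of master_mid in the frame of pedestal_top above 0.04 m), for 0.1 s.
2. the master is out through the port: its centre is 50 mm or more outside the panel (z of master_mid in the frame of port_ring above 0.05 m), for 0.1 s.
At the end, for the whole second after the job is handed in: The master stands at rest on its foot on the round measuring table, upright within 6 degrees, its axis within 20 mm of the table's middle (horizontal distance between master_mid and table_top below 0.02 m and z of master_mid in the frame of table_top between 0.028 and 0.036 m and angle between master_mid's own z axis and vertical below 0.1 rad and linear speed of master below 0.02 m/s); the robot touches nothing.
It fails at once if the master falls over: it lies tipped more than 69 degrees, out of the fingers (angle between master_mid's own z axis and vertical above 1.2 rad and contact force between the fingers and master below 0.1 N).
It fails at once if a bystander (tape roll, screwdriver, stamp or blower) is moved more than 30 mm (distance of any of tape_roll, screwdriver, inspect_stamp, blower from where it was at the start of the episode above 0.03 m).
It also fails if it takes over 45 s, if anything falls off the work surface, if the arm or the gripper's body presses on something with over 40 N, if the wrist force passes 120 N, or if a joint passes its speed limit or range.

## Working session

There is one attempt and no reset: what is moved stays moved. The work goes in short steps, Python scripts to look and compute and a tool call to move; the robot and the scene stay as the last step left them, time stands still between calls to the robot, and variables do not carry over. Pictures are saved under pics/ and viewed, and the job is handed in when it is done.

Besides the shell and the picture viewer there is one more tool, called after ">>>" as name(argument=value, ...) on one line, values as JSON. carry_out: Moves the arm, as the interface text tells. Its arguments: {"type":"object","properties":{"series":{"type":"array","items":{"type":"number"}},"newtons":{"type":"number"}},"required":["series"]}

```bash
ls; mkdir -p pics
python3 - <<'E'
from bench import observe,cams,order
import cv2,numpy as np
np.set_printoptions(precision=4,suppress=True)
s=observe();print(s)
for n in ["scene","top","wrist"]:
    c=cams.calibration(n);print(n,c)
    im=cams.get_image(n);cv2.imwrite(f"pics/{n}0.png",im[...,::-1])
E
```

```text
pics
{'time_s': 0.0, 'joint_pos': array([ 1.4211,  0.3594,  0.0111, -0.0004, -1.2241, -0.2881]), 'joint_velocities': array([ 0.0013,  0.0001,  0.0014, -0.0007, -0.0001,  0.0012]), 'joint_efforts': array([ -0.0015, -58.2716,  29.3045,   6.9971,   0.0069,  -0.0002]), 'tool_pos': array([0.286 , 0.6109, 0.2256]), 'tool_rot': array([ 3.14  , -0.0001, -0.4379]), 'wrist_force': array([-0.6322, -1.0283,  0.0109]), 'torque': array([0.0101, 0.024 , 0.0037]), 'finger_gap': 0.08792950162740398}
scene {'intrinsics': array([[616.9045,   0.    , 329.6624],
       [  0.    , 616.9045, 237.4625],
       [  0.    ,   0.    ,   1.    ]]), 'R': array([[ 0.4907, -0.8712,  0.0181],
       [-0.3707, -0.2275, -0.9005],
       [ 0.7886,  0.4351, -0.4346]]), 't': array([-0.285 ,  0.3077,  0.9555])}
top {'intrinsics': array([[433.5295,   0.    , 321.1501],
       [  0.    , 433.5295, 247.7101],
       [  0.    ,   0.    ,   1.    ]]), 'R': array([[ 0.0206, -0.9997,  0.0093],
       [-0.997 , -0.0212, -0.0742],
       [ 0.0744, -0.0078, -0.9972]]), 't': array([-0.0195,  0.5594,  1.2796])}
wrist {'intrinsics': array([[361.4242,   0.    , 312.4955],
       [  0.    , 361.4242, 238.5608],
       [  0.    ,   0.    ,   1.    ]]), 'R': array([[-0.424 , -0.9057,  0.0011],
       [-0.8767,  0.4107,  0.2504],
       [-0.2272,  0.1052, -0.9681]]), 't': array([ 0.6744, -0.0313,  0.3891])}
```

View pics/scene0.png

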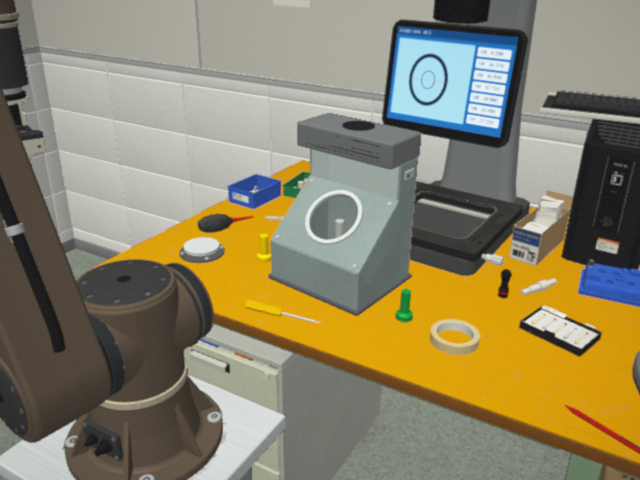

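View pics/top0.png

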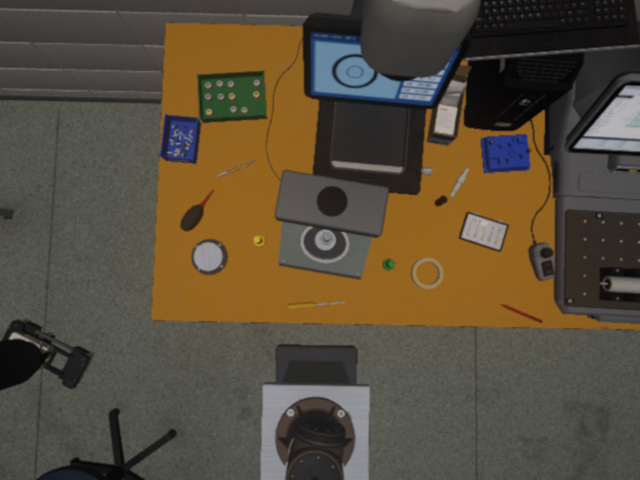

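View pics/wrist0.png

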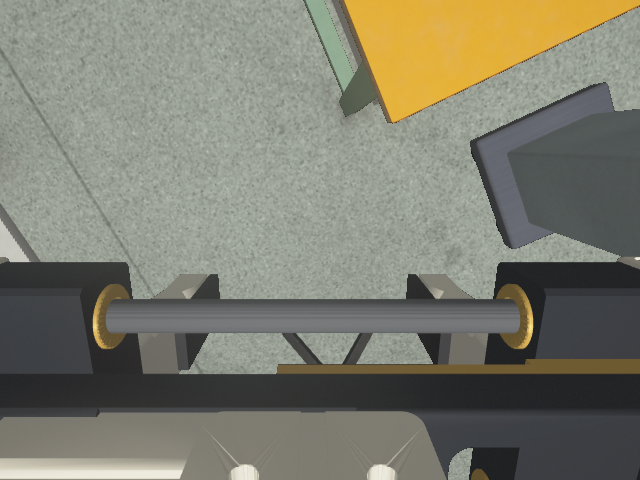

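The top view shows the port ring at about (325,241) with the steel master inside it, the measuring table at (209,257), a yellow look-alike at (259,240), a green one at (388,264), and the tape at (427,272). The steel plug inside the port is the one meant, since the other two are coloured and stand on the bench. I'll enlarge this to confirm and measure.

Run:
```python
import cv2
t=cv2.imread("pics/top0.png");s=cv2.imread("pics/scene0.png")
cv2.imwrite("pics/topc.png",cv2.resize(t[150:300,180:380],None,fx=4,fy=4,interpolation=cv2.INTER_CUBIC))
cv2.imwrite("pics/scenec.png",cv2.resize(s[170:320,240:440],None,fx=4,fy=4,interpolation=cv2.INTER_CUBIC))
```

```text
(no output)
```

View pics/topc.png

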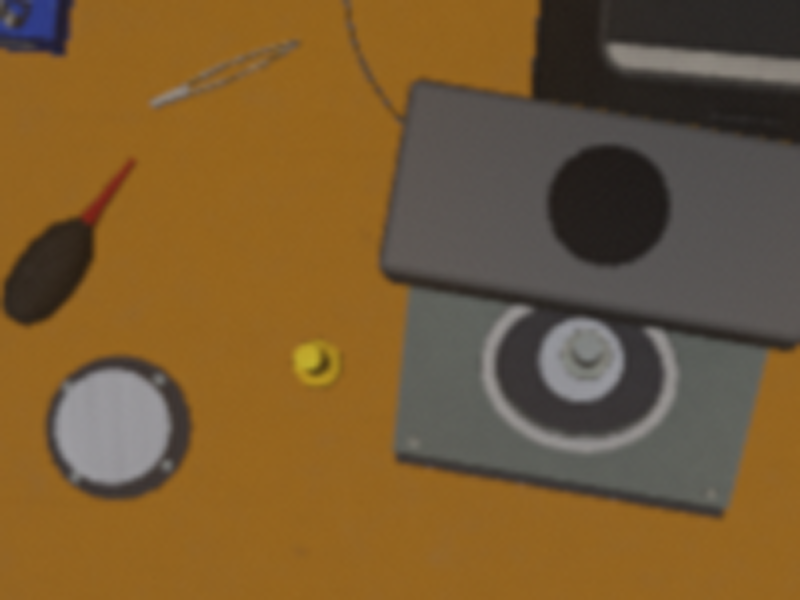

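View pics/scenec.png

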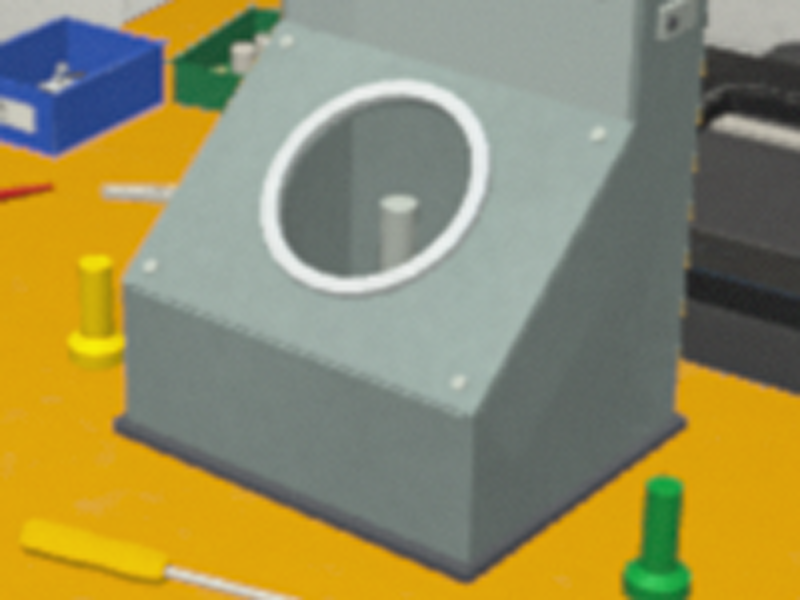

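The enlarged crops confirm it: the grey steel plug stands on the pedestal inside the port, with its top at scene (340,221) and top view (327,235). Next I fit the box pose and the positions.

```bash
cat > h.py <<'E'
from bench import observe,cams,order
import cv2,numpy as np
from scipy.spatial.transform import Rotation as Rn
np.set_printoptions(precision=4,suppress=True)
def proj(c,X):
    X=np.atleast_2d(X);p=X@np.array(c["R"]).T+c["t"];p=p@np.array(c["intrinsics"]).T
    return p[:,:2]/p[:,2:]
def onz(c,uv,z):
    K=np.array(c["intrinsics"]);R=np.array(c["R"]);o=-R.T@c["t"]
    d=R.T@np.linalg.inv(K)@np.array([*uv,1.]);return o+d*(z-o[2])/d[2]
def tri(cs,uvs):
    P=[np.array(c["intrinsics"])@np.c_[c["R"],c["t"]] for c in cs]
    X=cv2.triangulatePoints(P[0],P[1],np.array(uvs[0],float),np.array(uvs[1],float)).ravel();return X[:3]/X[3]
E
python3 - <<'E'
from h import *
from scipy.optimize import least_squares
S=cams.calibration("scene");T=cams.calibration("top")
cs=lambda u,v:(240+(u+.5)/4-.5,170+(v+.5)/4-.5)
ct=lambda u,v:(180+(u+.5)/4-.5,150+(v+.5)/4-.5)
print("master scene",onz(S,cs(399,203),.149),"top",onz(T,ct(587,342),.149),"tri",tri([S,T],[cs(399,203),ct(587,342)]))
print("pedestal",onz(T,ct(581,360),.085))
print("table",onz(T,ct(112,426),.022),"scene",onz(S,(204,246),.022))
a=np.radians(40)
n=np.array([-np.sin(a),0,np.cos(a)]);pc=np.array([0,0,.16])
L=[(S,cs(127,280),[-.075,.12,.097]),(S,cs(470,413),[-.075,-.12,.097]),(S,cs(632,122),[.062,-.12,.212]),(S,cs(375,187),pc+.008*n)]
L+=[(T,ct(397,452),[-.075,.12,.097]),(T,ct(727,505),[-.075,-.12,.097])]
e=np.array([0,1,0]);L+=[(T,ct(482,362),pc+.008*n+.066*e),(T,ct(677,380),pc+.008*n-.066*e)]
def W(p,X):
    c,s=np.cos(p[2]),np.sin(p[2]);return np.array([p[0]+c*X[0]-s*X[1],p[1]+s*X[0]+c*X[1],X[2]])
f=lambda p:np.concatenate([proj(c,W(p,X))[0]-uv for c,uv,X in L])
r=least_squares(f,[.6,0,0]);print(r.x,np.degrees(r.x[2]));print(f(r.x).reshape(-1,2))
p=r.x
print("port",W(p,pc))
E
```

```text
master scene [ 0.581 -0.021  0.149] top [ 0.5846 -0.0203  0.149 ] tri [ 0.5844 -0.0197  0.1474]
pedestal [ 0.5783 -0.0175  0.085 ]
table [0.5272 0.3305 0.022 ] scene [0.5247 0.3192 0.022 ]
[ 0.5677 -0.0154 -0.1426] -8.172168222236866
[[-1.4013  0.1461]
 [ 1.547   0.4445]
 [ 1.0783  0.0518]
 [-0.5302 -0.9456]
 [-1.1372 -0.4402]
 [ 0.5347  0.2036]
 [-0.3082 -1.5421]
 [-0.2103  2.012 ]]
port [ 0.5677 -0.0154  0.16  ]
```

```bash
cat >> h.py <<'E'
def toolR(s): return Rn.from_euler('xyz',s["tool_rot"])
BY=-0.1426;PORT=np.array([.5677,-.0154,.16])
def leanR(yaw): # tool z along -port normal for box yaw; tool y = -box y
    a=np.radians(40);b=Rn.from_euler('z',yaw).as_matrix()
    n=b@[-np.sin(a),0,np.cos(a)];y=-b[:,1];z=-n;x=np.cross(y,z)
    return Rn.from_matrix(np.c_[x,y,z])
N=-leanR(BY).as_matrix()[:,2]
def plan(p0,R0,p1,R1,n,dec=1):
    """rows executed exactly, rounded; returns rows"""
    rows=[];p,R=np.array(p0),R0
    dR=(R0.inv()*R1).as_rotvec()
    for k in range(1,n+1):
        tp=p0+(np.array(p1)-p0)*k/n;tR=R0*Rn.from_rotvec(dR*k/n)
        d=np.round(R.inv().apply(tp-p)*100,dec+1 if dec>1 else dec);w=np.round(np.degrees((R.inv()*tR).as_rotvec()),1)
        rows.append((d,w));p=p+R.apply(d/100);R=R*Rn.from_rotvec(np.radians(w))
    return rows
def show(rows,jaw):
    for d,w in rows: print(", ".join(f"{v:g}" for v in [*d,*w,jaw]),end=",\n")
E
python3 - <<'E'
from h import *
s=observe();R=toolR(s);c=cams.calibration("wrist")
cp=-np.array(c["R"]).T@c["t"];print("cam in tool",R.inv().apply(cp-s["tool_pos"]),R.inv().apply(np.array(c["R"])[2]))
print(PORT+N*.12, leanR(BY).as_euler('xyz'))
rows=plan(s["tool_pos"],R,PORT+N*.12,leanR(BY),15);show(rows,.55)
im=cv2.imread("pics/scene0.png");cv2.imwrite("pics/tab.png",cv2.resize(im[215:275,165:245],None,fx=8,fy=8,interpolation=cv2.INTER_CUBIC))
E
```

```text
cam in tool [ 0.0671 -0.     -0.1581] [-0.2505 -0.0003  0.9681]
[ 0.4913 -0.0044  0.2519] [ 3.1416 -0.6981 -0.1426]
3, 3.1, -0.2, 0.4, 2.6, -1.1, 0.55,
2.9, 3.2, -0, 0.4, 2.7, -1.1, 0.55,
2.9, 3.3, 0, 0.4, 2.6, -1, 0.55,
2.8, 3.3, 0.2, 0.4, 2.7, -1.1, 0.55,
2.7, 3.3, 0.3, 0.4, 2.6, -1.1, 0.55,
2.6, 3.4, 0.3, 0.4, 2.7, -1.1, 0.55,
2.6, 3.5, 0.5, 0.4, 2.6, -1.1, 0.55,
2.5, 3.5, 0.5, 0.4, 2.7, -1, 0.55,
2.3, 3.6, 0.7, 0.4, 2.6, -1.1, 0.55,
2.3, 3.6, 0.7, 0.4, 2.7, -1.1, 0.55,
2.2, 3.6, 0.8, 0.4, 2.6, -1.1, 0.55,
2.1, 3.7, 0.9, 0.4, 2.7, -1.1, 0.55,
1.9, 3.8, 0.9, 0.4, 2.6, -1, 0.55,
1.9, 3.7, 1.1, 0.4, 2.7, -1.1, 0.55,
1.7, 3.9, 1, 0.4, 2.6, -1.1, 0.55,
```

View pics/tab.png

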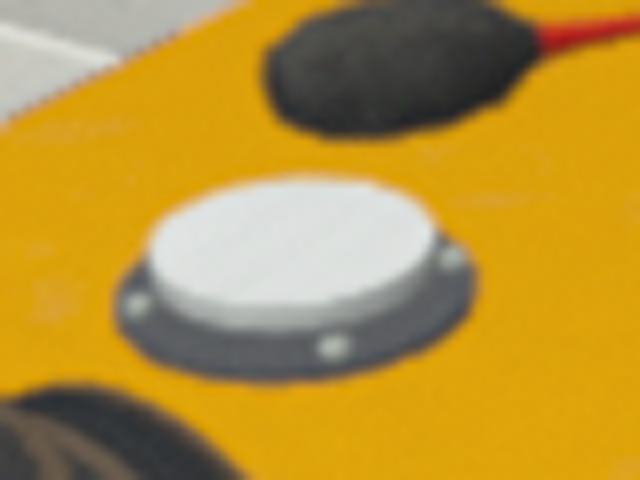

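```bash
cat >> h.py <<'E'
def eul(pitch,yaw): return Rn.from_euler('xyz',[np.pi,pitch,yaw])
def plane(p0,e0,p1,e1,n,R0=None):
    rows=[];p=np.array(p0);R=R0 or eul(*e0)
    for k in range(1,n+1):
        f=k/n;tp=p0+(np.array(p1)-p0)*f;tR=eul(*(np.array(e0)+(np.array(e1)-e0)*f))
        d=np.round(R.inv().apply(tp-p)*100,1);w=np.round(np.degrees((R.inv()*tR).as_rotvec()),1)
        rows.append((d,w));p=p+R.apply(d/100);R=R*Rn.from_rotvec(np.radians(w))
    return rows
FY=BY-np.pi
E
python3 - <<'E'
from h import *
s=observe();R=toolR(s)
rows=plane(s["tool_pos"],(0,-.438),PORT+N*.12,(.698,FY),24,R);show(rows,.55)
S=cams.calibration("scene");T=cams.calibration("top")
print(onz(S,(201.5,245.1),.022),tri([S,T],[(201.5,245.1),(207.6,256.1)]))
E
```

```text
1.9, 2, -0.1, 0.2, -1.7, 6.8, 0.55,
2, 1.7, -0.2, 0.3, -1.6, 6.8, 0.55,
2.3, 1.5, -0.2, 0.5, -1.7, 6.8, 0.55,
2.4, 1.1, -0.3, 0.6, -1.7, 6.7, 0.55,
2.5, 0.9, -0.4, 0.9, -1.6, 6.8, 0.55,
2.6, 0.6, -0.5, 1.1, -1.7, 6.7, 0.55,
2.7, 0.3, -0.6, 1.3, -1.7, 6.6, 0.55,
2.6, -0.1, -0.7, 1.5, -1.6, 6.7, 0.55,
2.6, -0.3, -0.7, 1.6, -1.7, 6.6, 0.55,
2.5, -0.7, -0.8, 1.9, -1.7, 6.5, 0.55,
2.3, -1, -0.8, 2, -1.6, 6.5, 0.55,
2.3, -1.3, -0.8, 2.3, -1.7, 6.4, 0.55,
2, -1.5, -0.9, 2.4, -1.6, 6.4, 0.55,
1.8, -1.8, -0.8, 2.6, -1.7, 6.2, 0.55,
1.6, -2.1, -0.8, 2.8, -1.7, 6.2, 0.55,
1.4, -2.2, -0.8, 2.9, -1.6, 6.2, 0.55,
1, -2.4, -0.6, 3.1, -1.7, 6, 0.55,
0.8, -2.5, -0.6, 3.4, -1.7, 5.9, 0.55,
0.5, -2.7, -0.4, 3.4, -1.6, 5.8, 0.55,
0.3, -2.6, -0.3, 3.7, -1.7, 5.8, 0.55,
-0.1, -2.7, -0.1, 3.8, -1.7, 5.6, 0.55,
-0.3, -2.7, 0.1, 4, -1.6, 5.5, 0.55,
-0.5, -2.7, 0.3, 4.1, -1.7, 5.4, 0.55,
-0.8, -2.5, 0.4, 4.3, -1.7, 5.3, 0.55,
[0.5253 0.3275 0.022 ] [0.5279 0.3304 0.0202]
```

>>> carry_out(series=[1.9,2,-0.1,0.2,-1.7,6.8,0.55,2,1.7,-0.2,0.3,-1.6,6.8,0.55,2.3,1.5,-0.2,0.5,-1.7,6.8,0.55,2.4,1.1,-0.3,0.6,-1.7,6.7,0.55,2.5,0.9,-0.4,0.9,-1.6,6.8,0.55,2.6,0.6,-0.5,1.1,-1.7,6.7,0.55,2.7,0.3,-0.6,1.3,-1.7,6.6,0.55,2.6,-0.1,-0.7,1.5,-1.6,6.7,0.55,2.6,-0.3,-0.7,1.6,-1.7,6.6,0.55,2.5,-0.7,-0.8,1.9,-1.7,6.5,0.55,2.3,-1,-0.8,2,-1.6,6.5,0.55,2.3,-1.3,-0.8,2.3,-1.7,6.4,0.55], newtons=25)

```text
time_s: 1.35
tool_pos: [0.3835, 0.2905, 0.233]
tool_rot: [3.132, 0.351, -1.918]
wrist_force: [0.4, -0.5, 0.4]
finger_gap: 0.0479
```

Run:
```python
from h import *
s=observe();R=toolR(s);print(s["joint_pos"],s["tool_pos"],s["tool_rot"],s["finger_gap"])
e=s["tool_rot"];y=e[2]if e[2]<0 else e[2]-2*np.pi
print(R.as_matrix()[:,2])
rows=plane(s["tool_pos"],(e[1],y),PORT+N*.12,(.698,FY),14,R);show(rows,.55)
```

```text
[ 0.9761 -0.1425 -0.5505 -0.1274 -0.8282 -1.2513] [0.3835 0.2905 0.233 ] [ 3.1318  0.3508 -1.9181] 0.04789734975289095
[ 0.1078  0.3265 -0.939 ]
1.6, -1.4, -0.7, 2.5, -1.4, 5.2, 0.55,
1.4, -1.6, -0.7, 2.2, -1.5, 5.2, 0.55,
1.2, -1.8, -0.7, 2.2, -1.4, 5.1, 0.55,
1.1, -1.9, -0.6, 2.4, -1.4, 5.1, 0.55,
0.9, -1.9, -0.6, 2.5, -1.4, 5, 0.55,
0.6, -2.1, -0.5, 2.6, -1.4, 4.9, 0.55,
0.5, -2.2, -0.4, 2.7, -1.5, 4.9, 0.55,
0.3, -2.2, -0.4, 2.9, -1.4, 4.8, 0.55,
0.1, -2.2, -0.2, 3, -1.4, 4.7, 0.55,
-0, -2.3, -0.1, 3.1, -1.4, 4.7, 0.55,
-0.3, -2.2, 0, 3.2, -1.4, 4.6, 0.55,
-0.4, -2.2, 0.2, 3.3, -1.4, 4.5, 0.55,
-0.7, -2.1, 0.3, 3.4, -1.5, 4.4, 0.55,
-0.7, -2.1, 0.4, 3.6, -1.4, 4.3, 0.55,
```

>>> carry_out(series=[1.6,-1.4,-0.7,2.5,-1.4,5.2,0.55,1.4,-1.6,-0.7,2.2,-1.5,5.2,0.55,1.2,-1.8,-0.7,2.2,-1.4,5.1,0.55,1.1,-1.9,-0.6,2.4,-1.4,5.1,0.55,0.9,-1.9,-0.6,2.5,-1.4,5,0.55,0.6,-2.1,-0.5,2.6,-1.4,4.9,0.55,0.5,-2.2,-0.4,2.7,-1.5,4.9,0.55,0.3,-2.2,-0.4,2.9,-1.4,4.8,0.55,0.1,-2.2,-0.2,3,-1.4,4.7,0.55,0,-2.3,-0.1,3.1,-1.4,4.7,0.55,-0.3,-2.2,0,3.2,-1.4,4.6,0.55,-0.4,-2.2,0.2,3.3,-1.4,4.5,0.55,-0.7,-2.1,0.3,3.4,-1.5,4.4,0.55,-0.7,-2.1,0.4,3.6,-1.4,4.3,0.55])

```text
time_s: 2.75
tool_pos: [0.5033, -0.0277, 0.2915]
tool_rot: [3.113, 0.653, 2.933]
wrist_force: [-0.7, -0.1, -0.1]
finger_gap: 0.048
```

Run:
```python
from h import *
s=observe();R=toolR(s);print(s["joint_pos"],s["tool_pos"],s["tool_rot"],s["finger_gap"])
c=cams.calibration("wrist");im=cams.get_image("wrist")[...,::-1].copy();cv2.imwrite("pics/w1.png",im)
np.savez("w1.npz",R=c["R"],t=c["t"],intrinsics=c["intrinsics"])
t=np.linspace(0,2*np.pi,60);M=leanR(BY).as_matrix()
for r in (.066,.057):
    P=PORT+.008*N+r*(np.cos(t)[:,None]*M[:,0]+np.sin(t)[:,None]*M[:,1])
    cv2.polylines(im,[proj(c,P).astype(int)],True,(0,0,255),1)
for z,r in((.149,.01),(.097,.018)):
    P=np.c_[.5835+r*np.cos(t),-.020+r*np.sin(t),0*t+z];cv2.polylines(im,[proj(c,P).astype(int)],True,(255,0,255),1)
cv2.imwrite("pics/w1o.png",im)
```

```text
[ 0.5095 -0.3535 -1.0164  0.8501 -0.5278 -2.9475] [ 0.5033 -0.0277  0.2915] [3.1132 0.6535 2.9331] 0.048031911800545855
```

View pics/w1o.png

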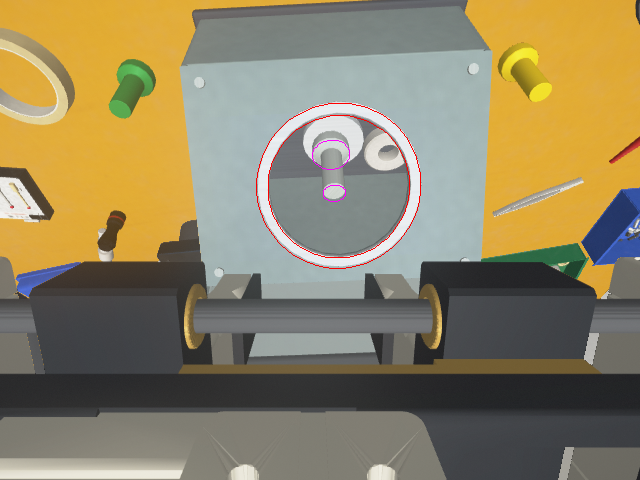

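The port overlay fits within 2 px, so the box pose is good. Joint 3 has reached its limit (−1.016) and the wrist has wandered to compensate. I'll identify the kinematics from the readings so far to choose a feasible approach.

```bash
cat > kin.py <<'E'
from h import *
from scipy.optimize import least_squares
D=[([1.4211,.3594,.0111,-.0004,-1.2241,-.2881],[.286,.6109,.2256],[3.14,-.0001,-.4379]),
([.9761,-.1425,-.5505,-.1274,-.8282,-1.2513],[.3835,.2905,.233],[3.1318,.3508,-1.9181]),
([.5095,-.3535,-1.0164,.8501,-.5278,-2.9475],[.5033,-.0277,.2915],[3.1132,.6535,2.9331])]
def E(a,t): return Rn.from_euler(a,t)
SG=[1,1]
T0=None
def wr(q,sg): return E('z',q[0])*E('y',q[1]-q[2])*E('x',sg[0]*q[3])*E('y',-q[4])*E('x',sg[1]*q[5])
def pos(q,P,sg):
    a1,d1,L2,a3,L4,Lt=P
    b=np.array([a1+L2*np.sin(q[1]),0,d1+L2*np.cos(q[1])])
    p=E('z',q[0]).apply(b+E('y',q[1]-q[2]).apply([L4,0,a3]))
    return p+wr(q,sg).apply([Lt,0,0])
E
python3 - <<'E'
from kin import *
for a in(1,-1):
  for b in(1,-1):
    Ts=[wr(q,(a,b)).inv()*Rn.from_euler('xyz',e) for q,p,e in D]
    print(a,b,[np.degrees((Ts[0].inv()*t).magnitude()).round(2) for t in Ts]); 
    if (Ts[0].inv()*Ts[2]).magnitude()<.05: print(Ts[0].as_matrix());sg=(a,b)
f=lambda P:np.concatenate([pos(q,P,sg)-p for q,p,e in D])
f2=lambda P:np.r_[f(P),1e-3*(P-np.array([.05,.3,.4,.0,.4,.25]))]
r=least_squares(f2,[.05,.3,.4,.0,.4,.25]);print(r.x,f(r.x))
E
```

```text
1 1 [np.float64(0.0), np.float64(120.55), np.float64(147.04)]
1 -1 [np.float64(0.0), np.float64(14.58), np.float64(97.41)]
-1 1 [np.float64(0.0), np.float64(110.38), np.float64(55.25)]
-1 -1 [np.float64(0.0), np.float64(0.01), np.float64(0.0)]
[[-0.      0.0001  1.    ]
 [-1.     -0.     -0.    ]
 [ 0.     -1.      0.0001]]
[ 0.3036 -0.1064  0.761   0.1688  0.015   0.5623] [-0.1905  0.024  -0.0284 -0.1681  0.1219  0.0348 -0.0296  0.0486 -0.0064]
```

Run:
```python
from kin import *
sg=(-1,-1)
def pos2(q,P):
    a1,d1,L2,a3,L4,Lt,by=P
    b=np.array([a1+L2*np.sin(q[1]),by,d1+L2*np.cos(q[1])])
    return E('z',q[0]).apply(b+E('y',q[1]-q[2]).apply([L4,0,a3]))+wr(q,sg).apply([Lt,0,0])
f=lambda P:np.concatenate([pos2(q,P)-p for q,p,e in D])
x0=np.array([.05,.3,.4,.0,.4,.2,-.19])
r=least_squares(lambda P:np.r_[f(P),1e-4*(P-x0)],x0);print(r.x,f(r.x))
```

```text
[ 0.587  -0.2198  0.5386  0.0896 -0.1735  0.2214 -0.1844] [-0.0077 -0.002  -0.0192  0.0098 -0.0011  0.0235 -0.002   0.0006 -0.0043]
```

>>> carry_out(series=[0,0,2,0,0,0,0.55,0,0,2,0,0,0,0.55])

```text
time_s: 3.0
tool_pos: [0.5327, -0.0335, 0.2718]
tool_rot: [3.111, 0.642, 2.929]
wrist_force: [0.6, 1.0, 0.3]
finger_gap: 0.0482
```

```bash
cat > log.py <<'E'
from h import *
import json
s=observe();d=[list(map(float,s[k])) for k in("joint_pos","tool_pos","tool_rot")]
open("log.jsonl","a").write(json.dumps(d)+"\n");print(*[np.array(x) for x in d])
E
python3 log.py
```

```text
[ 0.3903 -0.2623 -1.0162  0.9289 -0.4031 -2.9583] [ 0.5327 -0.0335  0.2718] [3.1112 0.6415 2.9289]
```

>>> carry_out(series=[0,1,0,0,0,-4,0.55,0,1,0,0,0,-4,0.55])

```text
time_s: 3.2
tool_pos: [0.536, -0.0151, 0.2693]
tool_rot: [-3.064, 0.634, 3.107]
wrist_force: [0.1, 1.3, 0.3]
finger_gap: 0.0482
```

```bash
python3 log.py
```

```text
[ 0.4293 -0.2486 -1.0156  0.956  -0.421  -2.8758] [ 0.536  -0.0151  0.2693] [-3.064   0.6342  3.1067]
```

>>> carry_out(series=[0,0,0,0,8,0,0.55,0,0,0,0,8,0,0.55])

```text
time_s: 3.4
tool_pos: [0.5394, -0.0291, 0.2723]
tool_rot: [-3.049, 0.458, 3.088]
wrist_force: [2.3, -3.2, 2.3]
finger_gap: 0.0483
```

```bash
python3 log.py
```

```text
[ 0.5018 -0.1682 -0.7619  0.5079 -0.6926 -2.4958] [ 0.5394 -0.0291  0.2723] [-3.0492  0.4583  3.0885]
```

```bash
cat >> kin.py <<'E'
import json
for l in open("log.jsonl"): D.append(tuple(np.array(x) for x in json.loads(l)))
sg=(-1,-1)
def pos2(q,P):
    a1,d1,L2,a3,L4,Lt,by,L2x,wx,wz=P[:10]
    b=np.array([a1,by,d1])+E('y',q[1]).apply([L2x,0,L2])
    return E('z',q[0]).apply(b+E('y',q[1]-q[2]).apply([L4,0,a3]))+(E('z',q[0])*E('y',q[1]-q[2])*E('x',-q[3])*E('y',-q[4])).apply([Lt,wx,wz])
E
python3 - <<'E'
from kin import *
f=lambda P:np.concatenate([pos2(q,P)-p for q,p,e in D])
x0=np.array([.05,.3,.4,.0,.4,.2,-.1,0,0,0])
for lam in(3e-3,1e-3,1e-5):
    r=least_squares(lambda P:np.r_[f(P),lam*(P-x0)],x0);print(r.x,abs(f(r.x)).max());x0=r.x
print(np.linalg.svd(r.jac[:18])[1])
E
```

```text
[ 0.0001  0.1986  0.6016  0.0001  0.4634  0.3779 -0.0001  0.0001 -0.1917
  0.    ] 5.237055671229382e-05
[-0.0001  0.1986  0.6017  0.0001  0.4636  0.378  -0.0001  0.0001 -0.1918
  0.    ] 4.856949574645261e-05
[-0.0001  0.1986  0.6017  0.0001  0.4636  0.378  -0.0001  0.0001 -0.1918
  0.    ] 4.856949574645261e-05
[4.8496 4.7652 3.3827 0.962  0.9522 0.6098 0.3063 0.1285 0.1185 0.0521]
```

```bash
cat >> kin.py <<'E'
P0=[-0.0001,.1986,.6017,.0001,.4636,.378,-.0001,.0001,-.1918,0]
T0=Rn.from_matrix([[0,0,1],[-1,0,0],[0,-1,0]])
LO=np.array([-3.07,-1.43,-1.02,-3.03,-3.05,-3.03]);HI=np.array([3.07,2.12,1.25,1.67,0,3.03])
def fk(q): return pos2(q,P0),wr(q,sg)*T0
def ik(p,R,q0):
    def f(q):
        a,b=fk(q);return np.r_[a-p,.3*(R.inv()*b).as_rotvec()]
    r=least_squares(f,np.clip(q0,LO+1e-3,HI-1e-3),bounds=(LO,HI));return r.x,np.abs(r.fun).max()
def ikall(p,R,n=60,seed=0):
    g=np.random.default_rng(seed);out=[]
    for i in range(n):
        q,e=ik(p,R,g.uniform(LO,HI))
        if e<1e-3 and not any(np.abs(q-o).max()<.05 for o in out): out.append(q)
    return out
GP=np.array([.5837,-.0202,.131]) # grasp point
def lean(ang,yaw,flip):
    return eul(ang,yaw+np.pi) if flip else eul(-ang,yaw)
E
python3 - <<'E'
from kin import *
for flip in(0,1):
  R=lean(np.radians(40),BY,flip);z=R.as_matrix()[:,2]
  for d in(0,.06,.1,.14):
    print(flip,d,*ikall(GP+.019*z-d*z,R),sep="\n  ")
E
```

```text
0
  0
0
  0.06
0
  0.1
0
  0.14
1
  0
1
  0.06
1
  0.1
1
  0.14
```

Run:
```python
from kin import *
g=np.random.default_rng(1)
for flip in(0,1):
  R=lean(np.radians(40),BY,flip);z=R.as_matrix()[:,2]
  for d in(0,.1):
    L=sorted([ik(GP+.019*z-d*z,R,g.uniform(LO,HI)) for _ in range(60)],key=lambda t:t[1])
    for q,e in L[:40:8]:
        p,Rb=fk(q);print(flip,d,q,round(e,4),p-(GP+.019*z-d*z),np.degrees((R.inv()*Rb).as_rotvec()))
# check fk vs current
q,p,e=D[-1];a,b=fk(q);print(a-p,(b.inv()*Rn.from_euler('xyz',e)).magnitude())
```

```text
0 0 [-0.3213  0.1336 -0.7282 -2.6569 -0.0432 -1.9215] 0.0304 [ 0.002   0.0097 -0.0087] [-5.7964  2.4996  0.    ]
0 0 [-0.3213  0.1336 -0.7282 -2.6568 -0.0432 -1.9215] 0.0304 [ 0.002   0.0097 -0.0087] [-5.7967  2.4991  0.    ]
0 0 [-0.0391  0.1467 -0.5754 -1.5458 -0.      3.03  ] 0.0441 [-0.0036 -0.0061 -0.0227] [4.5164 8.4301 0.7028]
0 0 [-0.0391  0.1467 -0.5754 -1.5458 -0.      3.03  ] 0.0441 [-0.0036 -0.0061 -0.0227] [4.5164 8.4301 0.7028]
0 0 [ 0.0139  0.0704 -1.02    1.67   -0.1202 -0.2422] 0.0583 [0.0078 0.0041 0.0287] [ -2.581  -11.1345  -0.    ]
0 0.1 [ 2.6173 -1.43   -1.02    0.3329 -2.6233 -0.9817] 0.0417 [-0.0417  0.0094  0.0392] [-4.4163 -1.075   0.    ]
0 0.1 [ 0.373  -0.1496 -1.02    0.906  -0.3182  0.2435] 0.0434 [ 0.0107 -0.0019  0.0219] [ 0.8536 -8.2852 -0.    ]
0 0.1 [ 0.373  -0.1496 -1.02    0.906  -0.3182  0.2435] 0.0434 [ 0.0107 -0.0019  0.0219] [ 0.8535 -8.2852 -0.    ]
0 0.1 [ 0.373  -0.1496 -1.02    0.906  -0.3182  0.2435] 0.0434 [ 0.0108 -0.0019  0.0219] [ 0.8531 -8.2852  0.    ]
0 0.1 [-0.355  -0.11   -0.91   -3.03   -0.     -1.5244] 0.0443 [ 0.0076  0.0159 -
[... 503 characters left out ...]
 -1.007   1.248  -0.0939 -3.03  ] 0.0645 [ 0.0023 -0.0046  0.0309] [-1.8053 12.3222 -0.6968]
1 0.1 [ 0.4019 -0.084  -1.02    1.1602 -0.4126  3.03  ] 0.0345 [0.0333 0.0188 0.0215] [5.9611 6.5847 3.6838]
1 0.1 [ 0.402  -0.084  -1.02    1.1602 -0.4127  3.03  ] 0.0345 [0.0333 0.0188 0.0215] [5.9613 6.5847 3.684 ]
1 0.1 [ 2.6173 -1.43   -1.02    0.3329 -2.6233  2.1599] 0.0417 [-0.0417  0.0094  0.0392] [4.4163 1.075  0.    ]
1 0.1 [ 0.373  -0.1496 -1.02    0.906  -0.3182 -2.8981] 0.0434 [ 0.0108 -0.0019  0.0219] [-0.8535  8.2852 -0.    ]
1 0.1 [-0.355  -0.11   -0.91   -3.03   -0.      1.6172] 0.0443 [ 0.0076  0.0159 -0.0149] [ 8.4523 -3.4871  0.    ]
[ 0.0001 -0.0001  0.    ] 3.220614112968227e-16
```

```bash
cat > opt.py <<'E'
from kin import *
def solve(gp,d,flip,q0,w=.1,lat=0.,wl=3.):
    def f(q):
        p,R=fk(q);M=R.as_matrix();z=M[:,2]
        # grasp point target: gp + d*N
        e=p-.019*z-(gp+d*N)
        s=1 if flip else -1
        sgn=max(0,-(s*M[:,1]@np.array([-np.sin(BY),np.cos(BY),0])))
        return np.r_[20*e,wl*M[2,1],w*np.cross(z,-N),sgn]
    r=least_squares(f,np.clip(q0,LO+1e-3,HI-1e-3),bounds=(LO+.005,HI-.005));q=r.x
    p,R=fk(q);z=R.as_matrix()[:,2]
    return q,np.linalg.norm(p-.019*z-(gp+d*N)),np.degrees(np.arccos(np.clip(-z@N,-1,1))),r.cost
if __name__=="__main__":
    g=np.random.default_rng(2)
    for flip in(0,1):
      for d in(0,.05,.1):
        L=sorted([solve(GP,d,flip,g.uniform(LO,HI)) for _ in range(60)],key=lambda t:t[3])
        seen=[]
        for q,e,t,c in L:
            if len(seen)>3: break
            if any(np.abs(q-o).max()<.1 for o in seen): continue
            seen.append(q);p,R=fk(q);print(flip,d,q,"err",round(e,4),"tilt",round(t,1),R.as_matrix()[:,2],round(R.as_matrix()[2,1],3))
E
python3 opt.py
```

```text
0 0 [-0.3462  0.1128 -0.7407 -2.7073 -0.0341 -1.9894] err 0.0 tilt 7.5 [ 0.6448 -0.2173 -0.7328] 0.0
0 0 [-0.2737  1.3968  0.5923 -2.1819 -3.045  -0.5218] err 0.0 tilt 170.6 [-0.6048  0.2518  0.7555] 0.0
0 0 [ 0.239   1.4281  0.4676 -0.443  -3.0402  1.181 ] err 0.0 tilt 168.4 [-0.6371 -0.1106  0.7628] -0.0
0 0 [ 0.002   0.1072 -0.5736 -1.4502 -0.005   3.025 ] err 0.0 tilt 12.6 [ 0.7766  0.0065 -0.6299] -0.0Traceback (most recent call last):
  File "opt.py", line 17, in <module>
    L=sorted([solve(GP,d,flip,g.uniform(LO,HI)) for _ in range(60)],key=lambda t:t[3])
              ~~~~~^^^^^^^^^^^^^^^^^^^^^^^^^^^^
  File "opt.py", line 10, in solve
    r=least_squares(f,np.clip(q0,LO+1e-3,HI-1e-3),bounds=(LO+.005,HI-.005));q=r.x
    return func(*args, **kwargs)
    raise ValueError("Initial guess is outside of provided bounds")
ValueError: Initial guess is outside of provided bounds
```

```bash
cat > map.py <<'E'
from kin import *
def clr(gp,R):
    M=R.as_matrix();z=M[:,2];best=9
    for a in np.linspace(-.039,.039,9):
        for b in np.linspace(-.0965,.0965,25):
            r=gp-.047*z+a*M[:,0]+b*M[:,1]-PORT
            h=r@N;rho=np.linalg.norm(r-h*N)
            lim=.008 if .057<rho<.066 else (0 if rho>=.066 else -1)
            if rho<.057: continue
            best=min(best,h-lim)
    return best
if __name__=="__main__":
  seeds=[np.array(x) for x in ([-.33,.12,-.73,-2.65,-.04,1.2],[.4,-.08,-1.0,1.1,-.4,-2.9],[.4,-.08,-1.0,.6,-.6,-2.5],[0,.1,-.57,-1.5,-.05,0.],[.5,0,-.8,.1,-.6,-1.6],[-.3,0.,-.8,-2.9,-.3,1.5])]
  gp0=GP+[0,0,.003]
  for th in range(20,49,4):
    for ps in range(-16,17,4):
      for flip in (1,):
        R=lean(np.radians(th),BY+np.radians(ps),flip);z=R.as_matrix()[:,2]
        gp=gp0-.006*z
        for q0 in seeds:
            q,e=ik(gp+.019*z,R,q0)
            if e<2e-4: print(th,ps,"clr mm",round(1000*clr(gp,R),1),q);break
E
python3 map.py
```

```text
20 -16 clr mm -10.7 [ 0.4011  0.1463 -0.8194  0.6309 -0.4391 -2.9469]
20 -12 clr mm -7.2 [ 0.3923  0.1407 -0.8213  0.6107 -0.4159 -2.8537]
20 -8 clr mm -5.6 [ 0.3848  0.1363 -0.8186  0.5793 -0.3969 -2.7507]
20 -4 clr mm -3.8 [ 0.3788  0.1332 -0.8107  0.5355 -0.3829 -2.6367]
20 0 clr mm -2.1 [ 0.3737  0.1313 -0.797   0.4793 -0.3749 -2.5114]
20 4 clr mm -3.5 [ 0.3687  0.1308 -0.7773  0.412  -0.3735 -2.3751]
20 8 clr mm -4.8 [ 0.3622  0.1315 -0.752   0.3364 -0.379  -2.2299]
20 12 clr mm -6.7 [ 0.3533  0.1334 -0.7219  0.2563 -0.3911 -2.0785]
20 16 clr mm -10.7 [ 0.3411  0.1364 -0.6885  0.1754 -0.4092 -1.9245]
24 -4 clr mm -0.1 [ 0.2653  0.104  -0.9668  0.9965 -0.2246 -2.9974]
24 0 clr mm 1.7 [ 0.2649  0.1015 -0.9613  0.9384 -0.2012 -2.8751]
24 4 clr mm -0.1 [ 0.2805  0.1011 -0.9434  0.8292 -0.192  -2.7157]
24 8 clr mm -1.8 [ 0.307   0.1029 -0.9086  0.6707 -0.201  -2.5162]
24 12 clr mm -3.0 [ 0.3293  0.1065 -0.8578  0.4898 -0.2262 -2.2906]
24 16 clr mm -7.1 [ 0.3366  0.1113 -0.7982  0.3167 -0.2623 -2.0604]
48 -8 clr mm 4.5 [-0.3981  0.106  -0.8337 -2.738  -0.2205  1.2537]
```

```bash
cat > map2.py <<'E'
from map import *
mid=np.array([.5837,-.0202,.117])
q0=np.array([.26,.1,-.96,.94,-.2,-2.87])
for h,tau in((.016,.006),(.018,.008),(.02,.009)):
  for th in (20,22,24,26,28):
    for ps in (-2,0,2,4):
        R=lean(np.radians(th),BY+np.radians(ps),1);z=R.as_matrix()[:,2]
        gp=mid+[0,0,h]-tau*z
        q,e=ik(gp+.019*z,R,q0)
        out=[]
        for d in(.03,.06,.09,.12,.15):
            qq,ee=ik(gp+.019*z+d*N+[0,0,.01],R,q);out.append((round(ee*1e3,1),round(qq[2],2)))
        if e<5e-4: print(h,tau,th,ps,"clr",round(1000*clr(gp,R),1),q,out)
E
python3 map2.py
```

```text
0.016 0.006 20 -2 clr -3.7 [ 0.3753  0.1334 -0.807   0.5131 -0.3745 -2.5792] [(np.float64(0.0), np.float64(-0.78)), (np.float64(0.0), np.float64(-0.77)), (np.float64(0.0), np.float64(-0.76)), (np.float64(0.0), np.float64(-0.75)), (np.float64(0.0), np.float64(-0.73))]
0.016 0.006 20 0 clr -2.8 [ 0.3729  0.1327 -0.7994  0.4833 -0.3713 -2.5149] [(np.float64(0.0), np.float64(-0.77)), (np.float64(0.0), np.float64(-0.76)), (np.float64(0.0), np.float64(-0.75)), (np.float64(0.0), np.float64(-0.74)), (np.float64(0.0), np.float64(-0.73))]
0.016 0.006 20 2 clr -3.6 [ 0.3706  0.1322 -0.7903  0.4506 -0.3698 -2.4478] [(np.float64(0.0), np.float64(-0.76)), (np.float64(0.0), np.float64(-0.76)), (np.float64(0.0), np.float64(-0.75)), (np.float64(0.0), np.float64(-0.74)), (np.float64(0.0), np.float64(-0.73))]
0.016 0.006 20 4 clr -4.3 [ 0.368   0.1321 -0.7796  0.4154 -0.37   -2.3782] [(np.float64(0.0), np.float64(-0.75)), (np.float64(0.0), np.float64(-0.75)), (np.float64(0.0), np.float64(-0.74)), (np.float64(0.0), np.float64(-0.73)), (np.float64(0.0), np.float64(-0.72))]
0.016 0.006 22 -2 clr -1.8 [ 0.
[... 7769 characters left out ...]
 np.float64(-0.88)), (np.float64(0.0), np.float64(-0.86)), (np.float64(0.0), np.float64(-0.84)), (np.float64(0.0), np.float64(-0.83)), (np.float64(0.0), np.float64(-0.81))]
0.02 0.009 24 2 clr 6.1 [ 0.3003  0.092  -0.9341  0.8085 -0.225  -2.7426] [(np.float64(0.0), np.float64(-0.87)), (np.float64(0.0), np.float64(-0.85)), (np.float64(0.0), np.float64(-0.84)), (np.float64(0.0), np.float64(-0.82)), (np.float64(0.0), np.float64(-0.8))]
0.02 0.009 24 4 clr 5.4 [ 0.3072  0.0919 -0.9228  0.7516 -0.2228 -2.6597] [(np.float64(0.0), np.float64(-0.86)), (np.float64(0.0), np.float64(-0.85)), (np.float64(0.0), np.float64(-0.83)), (np.float64(0.0), np.float64(-0.82)), (np.float64(0.0), np.float64(-0.8))]
```

```bash
cat > tgt.py <<'E'
from kin import *
mid=np.array([.5837,-.0202,.117])
RT=lean(np.radians(24),BY+.017,1);ZT=RT.as_matrix()[:,2]
BP=mid+[0,0,.019]         # barrel point gripped
TG=BP+(.019-.0085)*ZT     # tcp at grasp
def go(p1,n,R1=RT,jaw=.45):
    s=observe();R=toolR(s);show(plan(s["tool_pos"],R,p1,R1,n),jaw)
def err(p1,R1=RT):
    s=observe();R=toolR(s);print("t",s["time_s"],"q",s["joint_pos"],"gap",s["finger_gap"],"F",s["wrist_force"]);print("err tool mm",1000*R.inv().apply(p1-s["tool_pos"]),"deg",np.degrees((R.inv()*R1).as_rotvec()))
E
python3 - <<'E'
from tgt import *
print(TG,TG+.12*N,ik(TG+.12*N,RT,D[-1][0]));err(TG+.12*N);go(TG+.12*N,4)
E
```

```text
[ 0.5879 -0.0207  0.1264] [ 0.5116 -0.0098  0.2183] (array([ 0.5262, -0.1616, -0.8497,  0.4582, -0.5917, -2.568 ]), np.float64(1.451796329053449e-09))
t 3.4 q [ 0.5018 -0.1682 -0.7619  0.5079 -0.6926 -2.4958] gap 0.04832490657756987 F [ 2.3411 -3.1725  2.3339]
err tool mm [49.7147 21.043  33.8547] deg [-3.528   2.4297  3.653 ]
1.2, 0.5, 0.8, -0.9, 0.6, 0.9, 0.45,
1.3, 0.5, 0.9, -0.9, 0.6, 0.9, 0.45,
1.2, 0.5, 0.9, -0.8, 0.6, 0.9, 0.45,
1.3, 0.4, 0.9, -0.9, 0.6, 1, 0.45,
```

>>> carry_out(series=[1.2,0.5,0.8,-0.9,0.6,0.9,0.45,1.3,0.5,0.9,-0.9,0.6,0.9,0.45,1.2,0.5,0.9,-0.8,0.6,0.9,0.45,1.3,0.4,0.9,-0.9,0.6,1,0.45])

```text
time_s: 3.8
tool_pos: [0.5119, -0.0046, 0.2174]
tool_rot: [3.132, 0.417, 3.015]
wrist_force: [-0.0, -0.0, 1.3]
finger_gap: 0.0392
```

Run:
```python
from tgt import *
err(TG+.12*N);go(TG+.07*N,4)
c=cams.calibration("wrist");im=cams.get_image("wrist")[...,::-1].copy();cv2.imwrite("pics/w2.png",im)
t=np.linspace(0,2*np.pi,60);M=leanR(BY).as_matrix()
P=PORT+.008*N+.057*(np.cos(t)[:,None]*M[:,0]+np.sin(t)[:,None]*M[:,1])
cv2.polylines(im,[proj(c,P).astype(int)],True,(0,0,255),1)
for z,r in((.149,.01),(.085,.03)):
    b=[.5837,-.0202]if z>.1 else [.578,-.0178]
    P=np.c_[b[0]+r*np.cos(t),b[1]+r*np.sin(t),0*t+z];cv2.polylines(im,[proj(c,P).astype(int)],True,(255,0,255),1)
x0,y0=200,80
cv2.imwrite("pics/w2o.png",cv2.resize(im[y0:y0+200,x0:x0+266],None,fx=3,fy=3,interpolation=cv2.INTER_CUBIC))
```

```text
t 3.8 q [ 0.5322 -0.1597 -0.8466  0.4481 -0.5881 -2.566 ] gap 0.03920964646917605 F [-0.0197 -0.002   1.3029]
err tool mm [-0.656  -5.1785 -0.7791] deg [ 0.5298 -0.1009 -0.0632]
-0.4, -0.2, 1.2, 0.1, -0, -0, 0.45,
-0.3, -0.1, 1.2, 0.2, -0.1, -0, 0.45,
-0.4, -0.2, 1.1, 0.1, 0, -0, 0.45,
-0.3, -0.1, 1.2, 0.1, -0, -0.1, 0.45,
```

View pics/w2o.png

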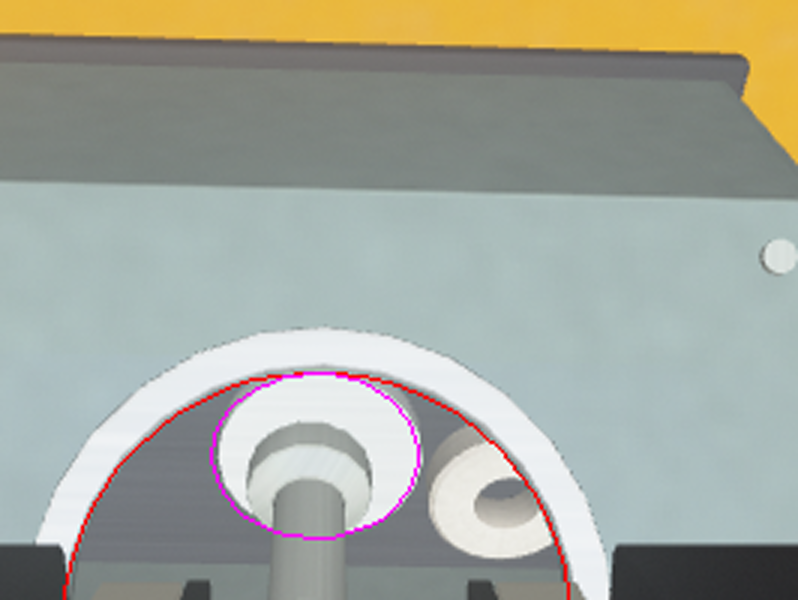

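Run:
```python
from tgt import *
c=cams.calibration("wrist")
for z in(.09,.097,.11,.12): print(z,proj(c,[.5837,-.0202,z]))
print(proj(c,[.5837,-.0102,.097]),proj(c,[.5937,-.0202,.097]))
w1=cv2.imread("pics/w1.png");cv2.imwrite("pics/w1c.png",cv2.resize(w1[95:275,240:440],None,fx=4,fy=4,interpolation=cv2.INTER_CUBIC)[:600])
z=np.load("w1.npz");print([((proj(z,[.5837,-.0202,h])[0]-[240,95])*4+1.5) for h in(.149,.097,.085)])
```

```text
0.09 [[304.6563 247.0118]]
0.097 [[304.5926 252.229 ]]
0.11 [[304.4681 262.4278]]
0.12 [[304.3664 270.7604]]
[[316.2098 251.0492]] [[306.1713 260.8968]]
[array([378.5698, 396.3992]), array([365.7125, 244.0447]), array([363.0716, 212.7511])]
```

View pics/w1c.png

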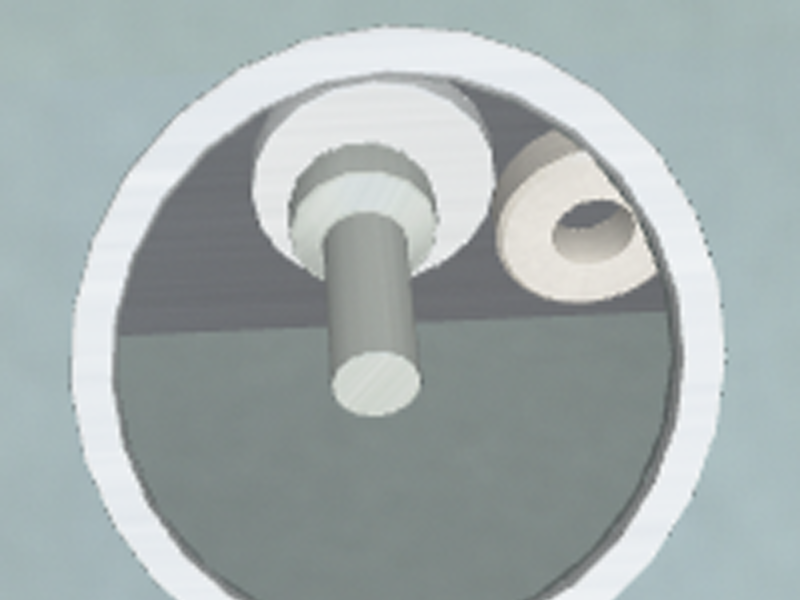

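Run:
```python
from tgt import *
z=dict(np.load("w1.npz"));S=cams.calibration("scene");T=cams.calibration("top")
u=(333.6,190.4);print(onz(z,u,.149))
cs=(240+399.5/4-.5,170+203.5/4-.5);ct=(180+587.5/4-.5,150+342.5/4-.5)
print(tri([z,S],[u,cs]),tri([z,T],[u,ct]))
```

```text
[ 0.5795 -0.0202  0.149 ]
[ 0.581  -0.0208  0.1487] [ 0.5852 -0.0205  0.1433]
```

```bash
sed -i 's/^mid=.*/mid=np.array([.5815,-.0204,.117])/' tgt.py
python3 - <<'E'
from tgt import *
err(TG);print(ik(TG,RT,observe()["joint_pos"]))
from map import clr
print(clr(TG-.019*ZT,RT));go(TG+.04*N,5)
E
```

```text
t 3.85 q [ 0.5324 -0.1596 -0.851   0.4461 -0.5867 -2.5672] gap 0.03956992691690542 F [-1.5695 -1.0894 -4.4017]
err tool mm [-35.4165  -6.8232 111.9144] deg [ 0.4929 -0.3158 -0.1546]
(array([ 0.2904,  0.0907, -0.9485,  0.8571, -0.2192, -2.7995]), np.float64(1.218449559997614e-12))
0.006539773966357097
-0.5, -0.1, 1.5, 0.1, -0.1, -0, 0.45,
-0.5, -0.1, 1.4, 0.1, -0, -0.1, 0.45,
-0.4, -0.2, 1.5, 0.1, -0.1, 0, 0.45,
-0.5, -0.1, 1.5, 0.1, -0.1, -0, 0.45,
-0.5, -0.1, 1.5, 0.1, -0, -0.1, 0.45,
```

>>> carry_out(series=[-0.5,-0.1,1.5,0.1,-0.1,0,0.45,-0.5,-0.1,1.4,0.1,0,-0.1,0.45,-0.4,-0.2,1.5,0.1,-0.1,0,0.45,-0.5,-0.1,1.5,0.1,-0.1,0,0.45,-0.5,-0.1,1.5,0.1,0,-0.1,0.45])

```text
time_s: 4.35
tool_pos: [0.5556, -0.0182, 0.1524]
tool_rot: [-3.141, 0.419, 3.022]
wrist_force: [0.1, -0.6, 0.2]
finger_gap: 0.0394
```

Run:
```python
from tgt import *
err(TG+.04*N);go(TG,4)
im=cams.get_image("wrist")[...,::-1].copy();cv2.imwrite("pics/w3.png",im)
```

```text
t 4.35 q [ 0.389   0.0051 -0.926   0.6503 -0.3335 -2.6649] gap 0.03938791198211226 F [ 0.0942 -0.5507  0.1653]
err tool mm [-6.0072  1.4969 -2.4081] deg [ 0.1277 -0.0068  0.3249]
-0.4, 0, 0.9, 0, -0, 0.1, 0.45,
-0.5, 0, 0.9, 0.1, -0, 0.1, 0.45,
-0.4, 0.1, 0.9, -0, -0, 0, 0.45,
-0.4, -0, 0.9, 0, -0, 0.1, 0.45,
```

View pics/w3.png

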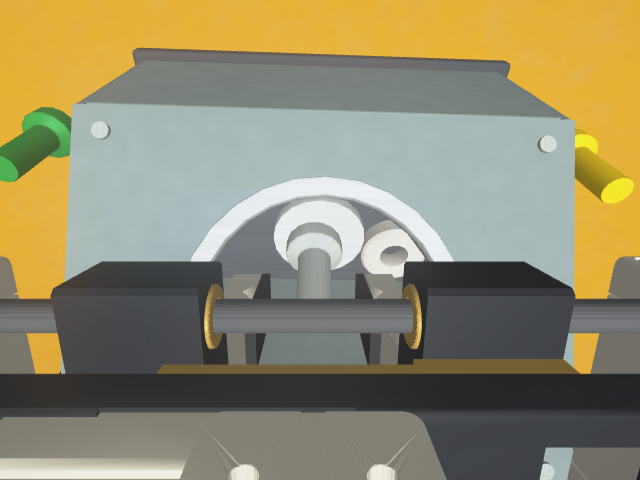

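The wrist view shows the barrel at column 314, centred between the fingers (columns 262–368). I'm going in.

>>> carry_out(series=[-0.4,0,0.9,0,0,0.1,0.45,-0.5,0,0.9,0.1,0,0.1,0.45,-0.4,0.1,0.9,0,0,0,0.45,-0.4,0,0.9,0,0,0.1,0.45,0,0,0,0,0,0,0.45])

```text
time_s: 4.9
tool_pos: [0.5801, -0.0223, 0.1199]
tool_rot: [-3.138, 0.41, 3.02]
wrist_force: [-1.0, -1.5, 0.3]
finger_gap: 0.0396
```

Run:
```python
from tgt import *
err(TG)
im=cams.get_image("wrist")[...,::-1].copy();cv2.imwrite("pics/w4.png",im)
im=cams.get_image("scene")[...,::-1].copy();cv2.imwrite("pics/s4.png",cv2.resize(im[100:340,220:480],None,fx=2.4,fy=2.4))
```

```text
t 4.9 q [ 0.2811  0.0938 -0.9638  0.8811 -0.2084 -2.8139] gap 0.039571065993507716 F [-1.0125 -1.5091  0.3077]
err tool mm [-7.617   2.0696 -3.8363] deg [-0.1102 -0.4878  0.2009]
```

View pics/w4.png

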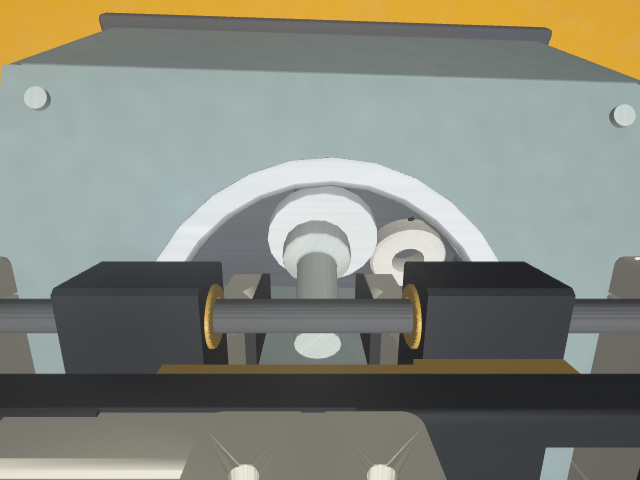

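View pics/s4.png

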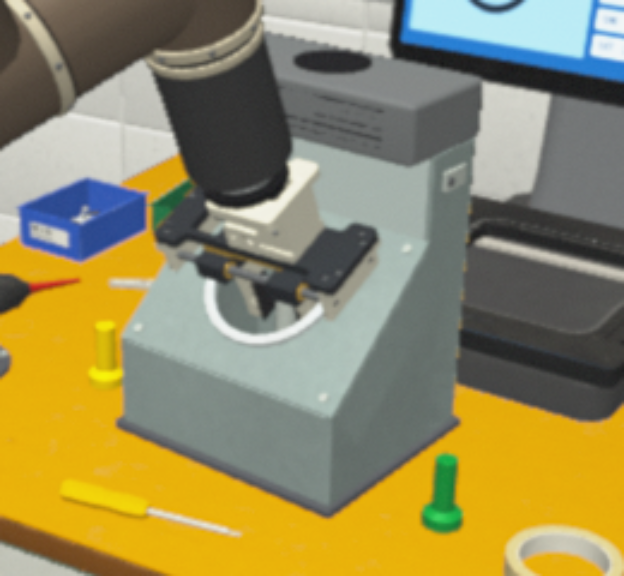

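>>> carry_out(series=[-0.4,0.1,-0.2,0,-0.2,0.1,0.45,-0.4,0.1,-0.2,0,-0.2,0.1,0.45,0,0,0,0,0,0,0.45])

```text
time_s: 5.3
tool_pos: [0.5859, -0.0207, 0.1298]
tool_rot: [-3.141, 0.421, 3.015]
wrist_force: [0.3, 0.4, -0.2]
finger_gap: 0.0395
```

Run:
```python
from tgt import *
err(TG);print(clr(observe()["tool_pos"]-.019*ZT,RT) if 0 else "")
```

```text
t 5.3 q [ 0.3001  0.0861 -0.9411  0.8333 -0.231  -2.784 ] gap 0.03949565199291514 F [ 0.3214  0.37   -0.1952]
err tool mm [ 1.5138 -0.2139  3.0547] deg [-0.0437  0.1169 -0.0495]
```

>>> carry_out(series=[0.1,0,0.3,0,0.1,0,0.45,0,0,0,0,0,0,0.45])

```text
time_s: 5.5
tool_pos: [0.5866, -0.0198, 0.1274]
tool_rot: [3.141, 0.421, 3.016]
wrist_force: [-0.2, -0.8, 0.5]
finger_gap: 0.0393
```

Run:
```python
from tgt import *
err(TG)
```

```text
t 5.5 q [ 0.2916  0.0903 -0.9475  0.8595 -0.2195 -2.8028] gap 0.03929122940358321 F [-0.155  -0.7707  0.4648]
err tool mm [ 1.0267 -1.2277  0.6194] deg [ 0.028   0.0978 -0.0049]
```

>>> carry_out(series=[0,0,0,0,0,0,0.15,0,0,0,0,0,0,0.15,0,0,0,0,0,0,0.1,0,0,0,0,0,0,0.1,0,0,0,0,0,0,0,0,0,0,0,0,0,0], newtons=40)

```text
time_s: 6.1
tool_pos: [0.5862, -0.0202, 0.1269]
tool_rot: [3.141, 0.42, 3.016]
wrist_force: [-0.1, -0.6, 1.0]
finger_gap: 0.0187
```

Run:
```python
from tgt import *
err(TG)
im=cams.get_image("wrist")[...,::-1].copy();cv2.imwrite("pics/w5.png",im)
s=observe();R=toolR(s);show(plan(s["tool_pos"],R,s["tool_pos"]+[0,0,.02],RT,3),0)
```

```text
t 6.1 q [ 0.291   0.0907 -0.948   0.8596 -0.2194 -2.8027] gap 0.01865783847712778 F [-0.1187 -0.5946  1.001 ]
err tool mm [ 0.5648 -0.7981  0.301 ] deg [-0.0003  0.0515 -0.0173]
-0.3, 0, -0.6, -0, 0, -0, 0,
-0.2, 0, -0.6, -0, 0, -0, 0,
-0.3, 0, -0.6, -0, 0.1, -0, 0,
```

View pics/w5.png

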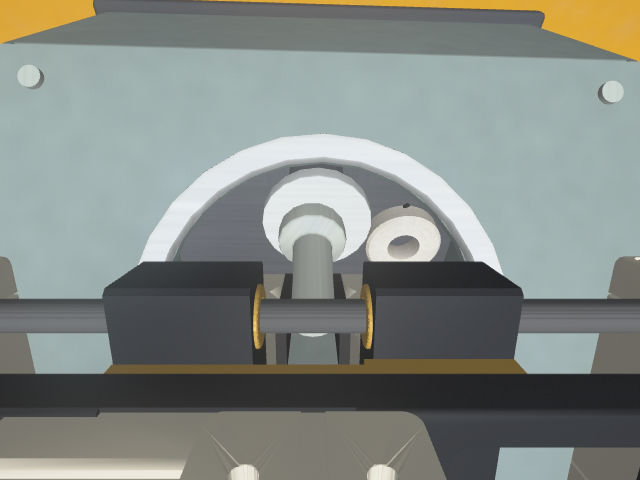

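The fingers stopped at 18.7 mm on the barrel, so it is gripped. Now I lift.

>>> carry_out(series=[-0.3,0,-0.6,0,0,0,0,-0.2,0,-0.6,0,0,0,0,-0.3,0,-0.6,0,0,0,0,0,0,0,0,0,0,0])

```text
time_s: 6.55
tool_pos: [0.5839, -0.0213, 0.1446]
tool_rot: [-3.14, 0.415, 3.015]
wrist_force: [0.4, -0.8, -2.5]
finger_gap: 0.0182
```

Run:
```python
from tgt import *
U=TG+[0,0,.02];err(U)
im=cams.get_image("wrist")[...,::-1].copy();cv2.imwrite("pics/w6.png",im)
s=observe();print(s["tool_pos"]);go(U+.16*N,12,jaw=0)
```

```text
t 6.55 q [ 0.355   0.0665 -0.8823  0.6577 -0.3131 -2.651 ] gap 0.01823316927456639 F [ 0.4485 -0.799  -2.4765]
err tool mm [-2.3306  0.6314 -0.8964] deg [-0.1299 -0.2361 -0.0543]
[ 0.5836 -0.0214  0.1441]
0.3, 0, -1.3, -0, -0, -0, 0,
0.4, 0, -1.3, -0, -0, -0, 0,
0.3, 0.1, -1.3, -0, -0.1, -0, 0,
0.4, -0, -1.3, -0, 0, -0, 0,
0.3, -0, -1.3, -0.1, -0, -0, 0,
0.4, 0, -1.2, 0, -0, -0, 0,
0.3, 0, -1.3, 0, -0.1, -0, 0,
0.4, 0, -1.3, 0, 0, -0, 0,
0.3, 0.1, -1.3, -0, -0, -0, 0,
0.4, -0, -1.3, -0, -0, -0, 0,
0.3, 0, -1.3, -0, -0, -0, 0,
0.4, 0, -1.3, -0, -0.1, -0, 0,
```

View pics/w6.png

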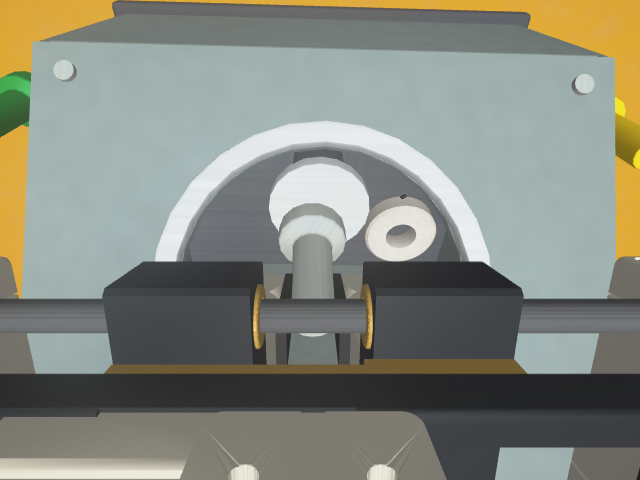

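>>> carry_out(series=[0.3,0,-1.3,0,0,0,0,0.4,0,-1.3,0,0,0,0,0.3,0.1,-1.3,0,-0.1,0,0,0.4,0,-1.3,0,0,0,0,0.3,0,-1.3,-0.1,0,0,0,0.4,0,-1.2,0,0,0,0])

```text
time_s: 7.2
tool_pos: [0.5293, -0.0165, 0.2015]
tool_rot: [-3.134, 0.407, 3.014]
wrist_force: [0.2, 0.4, -1.7]
finger_gap: 0.0179
```

Run:
```python
from tgt import *
U=TG+[0,0,.02];err(U+.08*N);go(U+.16*N,7,jaw=0)
```

```text
t 7.2 q [ 0.4803 -0.0998 -0.8386  0.4643 -0.5444 -2.5446] gap 0.017926223618113957 F [ 0.2416  0.372  -1.6613]
err tool mm [-7.1768  3.5279 -3.669 ] deg [-0.463  -0.698  -0.0792]
0.2, 0.1, -1.1, -0.1, -0.1, -0, 0,
0.2, 0, -1.2, -0, -0.1, -0, 0,
0.3, 0.1, -1.1, -0.1, -0.1, -0, 0,
0.2, 0, -1.2, -0.1, -0.1, -0, 0,
0.2, 0.1, -1.1, -0, -0.1, -0.1, 0,
0.2, 0, -1.2, -0.1, -0.1, 0, 0,
0.2, 0.1, -1.1, -0.1, -0.1, 0, 0,
```

>>> carry_out(series=[0.2,0.1,-1.1,-0.1,-0.1,0,0,0.2,0,-1.2,0,-0.1,0,0,0.3,0.1,-1.1,-0.1,-0.1,0,0,0.2,0,-1.2,-0.1,-0.1,0,0,0.2,0.1,-1.1,0,-0.1,-0.1,0,0.2,0,-1.2,-0.1,-0.1,0,0,0.2,0.1,-1.1,-0.1,-0.1,0,0,0,0,0,0,0,0,0])

```text
time_s: 8.0
tool_pos: [0.4797, -0.0104, 0.267]
tool_rot: [-3.136, 0.417, 3.012]
wrist_force: [0.2, 0.6, -2.7]
finger_gap: 0.0183
```

Run:
```python
from tgt import *
U=TG+[0,0,.02];err(U+.16*N);s=observe();print(s["tool_pos"],s["tool_rot"])
R=toolR(s);b=s["tool_pos"]-.0105*R.as_matrix()[:,2];print("master z port",(b-[0,0,.019]-PORT)@N)
im=cams.get_image("wrist")[...,::-1].copy();cv2.imwrite("pics/w7.png",im)
im=cams.get_image("scene")[...,::-1].copy();cv2.imwrite("pics/s7.png",im)
```

```text
t 8.0 q [ 0.6024 -0.274  -0.7944  0.4027 -0.7773 -2.5539] gap 0.018268613058259876 F [ 0.199   0.5582 -2.7238]
err tool mm [-4.1708  4.5918 -0.2909] deg [-0.4102 -0.1037 -0.1826]
[ 0.4797 -0.0104  0.267 ] [-3.1359  0.4171  3.0125]
master z port 0.13400162255763454
```

View pics/w7.png

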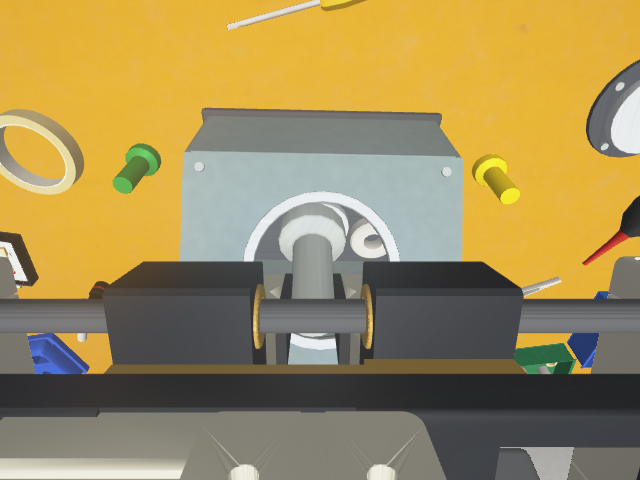

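View pics/s7.png

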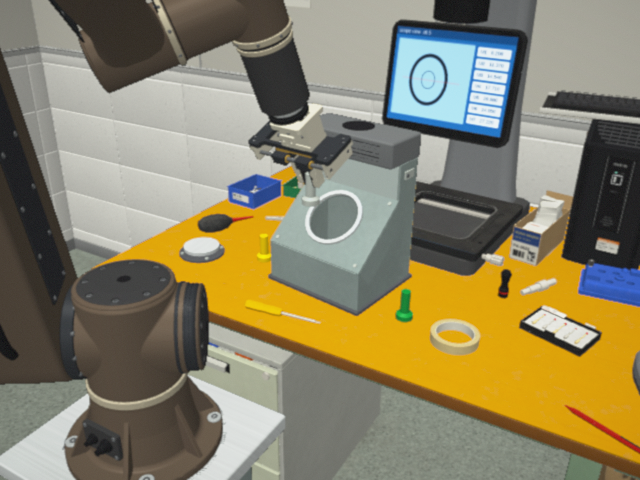

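```bash
cat > tab.py <<'E'
from tgt import *
TB=np.array([.5265,.329]);off=.0047
def TT(phi,dz):
    return np.array([TB[0]+off*np.cos(phi),TB[1]+off*np.sin(phi),.0645+dz]),eul(.420,phi+np.pi)
E
python3 - <<'E'
from tab import *
q0=observe()["joint_pos"]
for deg in range(-10,61,10):
    ph=np.radians(deg);o=[]
    for dz in(.2,.1,0):
        p,R=TT(ph,dz);q,e=ik(p,R,q0 if dz==.2 else q);o+=[q.round(2),round(e*1e3,2)]
    print(deg,*o)
E
```

```text
-10 [ 1.05  0.1  -0.46  0.45 -0.92 -3.03] 12.77 [ 1.01  0.2  -0.56  0.45 -0.72 -3.03] 29.16 [ 0.96  0.33 -0.62  0.45 -0.54 -3.03] 48.11
0 [ 1.06  0.06 -0.55  0.51 -0.81 -2.96] 0.0 [ 1.01  0.16 -0.68  0.58 -0.6  -3.03] 11.81 [ 0.95  0.3  -0.73  0.61 -0.42 -3.03] 34.97
10 [ 1.03  0.04 -0.56  0.47 -0.74 -2.75] 0.0 [ 0.98  0.13 -0.77  0.7  -0.47 -2.98] 0.0 [ 0.9   0.27 -0.83  0.8  -0.3  -3.03] 24.66
20 [ 1.    0.02 -0.56  0.4  -0.69 -2.5 ] 0.0 [ 0.96  0.11 -0.77  0.63 -0.41 -2.72] 0.0 [ 0.8   0.25 -0.91  1.04 -0.17 -3.03] 17.68
30 [ 0.97  0.01 -0.52  0.29 -0.67 -2.21] 0.0 [ 0.94  0.11 -0.73  0.46 -0.38 -2.39] 0.0 [ 0.65  0.24 -0.95  1.34 -0.04 -3.03] 13.93
40 [ 0.93  0.02 -0.47  0.15 -0.68 -1.9 ] 0.0 [ 0.92  0.11 -0.64  0.23 -0.41 -1.98] 0.0 [ 0.83  0.25 -0.86  0.62 -0.06 -2.32] 4.84
50 [ 0.87  0.03 -0.39  0.   -0.73 -1.57] 0.0 [ 0.87  0.13 -0.54  0.   -0.49 -1.57] 0.0 [ 0.87  0.27 -0.65  0.   -0.23 -1.57] 0.0
60 [ 0.81  0.05 -0.31 -0.13 -0.8  -1.26] 0.0 [ 0.81  0.15 -0.44 -0.18 -0.58 -1.2 ] 0.0 [ 0.8   0.29 -0.51 -0.27 -0.38 -1.09] 0.0
```

Run:
```python
from tab import *
p,R=TT(np.radians(60),.12);err(p,R);go(p,16,R,0)
```

```text
t 8.1 q [ 0.6016 -0.272  -0.7952  0.4021 -0.7761 -2.5532] gap 0.0185936988582634 F [ 0.2941 -0.5302 -2.8915]
err tool mm [ 28.4901 347.6015  73.9516] deg [-27.6753  -0.4425 -61.6037]
0.2, 2.2, 0.5, -1.7, -0, -3.9, 0,
0, 2.1, 0.5, -1.8, -0.1, -3.8, 0,
-0.1, 2.2, 0.6, -1.7, 0, -3.9, 0,
-0.3, 2.1, 0.6, -1.7, -0, -3.8, 0,
-0.4, 2.1, 0.8, -1.7, -0, -3.9, 0,
-0.5, 2, 0.7, -1.8, -0.1, -3.8, 0,
-0.7, 1.9, 0.9, -1.7, 0, -3.9, 0,
-0.7, 1.9, 0.9, -1.7, -0, -3.8, 0,
-1, 1.8, 0.9, -1.8, -0.1, -3.9, 0,
-1, 1.7, 1.1, -1.7, 0, -3.8, 0,
-1.1, 1.6, 1, -1.7, -0, -3.9, 0,
-1.3, 1.5, 1.1, -1.8, -0, -3.8, 0,
-1.3, 1.3, 1.2, -1.7, -0.1, -3.9, 0,
-1.5, 1.3, 1.2, -1.7, 0, -3.8, 0,
-1.5, 1.1, 1.2, -1.7, -0, -3.9, 0,
-1.5, 0.9, 1.2, -1.8, -0.1, -3.8, 0,
```

>>> carry_out(series=[0.2,2.2,0.5,-1.7,0,-3.9,0,0,2.1,0.5,-1.8,-0.1,-3.8,0,-0.1,2.2,0.6,-1.7,0,-3.9,0,-0.3,2.1,0.6,-1.7,0,-3.8,0,-0.4,2.1,0.8,-1.7,0,-3.9,0,-0.5,2,0.7,-1.8,-0.1,-3.8,0,-0.7,1.9,0.9,-1.7,0,-3.9,0,-0.7,1.9,0.9,-1.7,0,-3.8,0])

```text
time_s: 8.9
tool_pos: [0.503, 0.1617, 0.2143]
tool_rot: [-3.134, 0.406, -2.666]
wrist_force: [0.7, -0.5, -2.6]
finger_gap: 0.0183
```

Run:
```python
from tab import *
p,R=TT(np.radians(60),.12);err(p,R);go(p,10,R,0)
```

```text
t 8.9 q [ 0.7672 -0.1162 -0.7366  0.2247 -0.5736 -2.0299] gap 0.01825287959722447 F [ 0.6882 -0.4885 -2.5922]
err tool mm [-81.4347 140.9967  66.2787] deg [-13.578   -0.9098 -30.0024]
-0.8, 1.4, 0.7, -1.4, -0.1, -3, 0,
-0.9, 1.4, 0.7, -1.3, -0.1, -3, 0,
-1, 1.2, 0.7, -1.4, -0.1, -3, 0,
-1, 1.3, 0.8, -1.3, -0.1, -3, 0,
-1, 1.1, 0.7, -1.4, -0.1, -3, 0,
-1.2, 1.1, 0.9, -1.4, -0, -3, 0,
-1.2, 1, 0.8, -1.3, -0.1, -3, 0,
-1.2, 0.9, 0.9, -1.4, -0.1, -3, 0,
-1.3, 0.8, 0.9, -1.3, -0.1, -3, 0,
-1.3, 0.7, 0.9, -1.4, -0.1, -3, 0,
```

>>> carry_out(series=[-0.8,1.4,0.7,-1.4,-0.1,-3,0,-0.9,1.4,0.7,-1.3,-0.1,-3,0,-1,1.2,0.7,-1.4,-0.1,-3,0,-1,1.3,0.8,-1.3,-0.1,-3,0,-1,1.1,0.7,-1.4,-0.1,-3,0,-1.2,1.1,0.9,-1.4,0,-3,0,-1.2,1,0.8,-1.3,-0.1,-3,0,-1.2,0.9,0.9,-1.4,-0.1,-3,0,-1.3,0.8,0.9,-1.3,-0.1,-3,0,-1.3,0.7,0.9,-1.4,-0.1,-3,0])

```text
time_s: 9.9
tool_pos: [0.5291, 0.333, 0.1648]
tool_rot: [3.139, 0.397, -2.078]
wrist_force: [0.0, -0.3, -1.7]
finger_gap: 0.0184
```

Run:
```python
from tab import *
p,R=TT(np.radians(60),.12);err(p,R)
for n in("wrist","scene","top"):
    c=cams.calibration(n);im=cams.get_image(n)[...,::-1].copy();cv2.imwrite(f"pics/{n}8.png",im)
p,R=TT(np.radians(60),.03);go(p,8,R,0)
```

```text
t 9.9 q [ 0.8047  0.1575 -0.4154 -0.1758 -0.6206 -1.1881] gap 0.01842347373719384 F [ 0.02   -0.2643 -1.6665]
err tool mm [ -7.5099   0.2982 -18.1862] deg [ 0.5334 -1.3095  0.8345]
0.3, 0, 0.8, 0.1, -0.2, 0.1, 0,
0.4, 0, 0.8, 0, -0.1, 0.1, 0,
0.3, 0, 0.8, 0.1, -0.2, 0.1, 0,
0.4, 0, 0.8, 0, -0.2, 0, 0,
0.3, 0, 0.8, 0.1, -0.1, 0.1, 0,
0.4, 0, 0.8, 0.1, -0.2, 0.1, 0,
0.3, 0, 0.8, 0, -0.2, 0.1, 0,
0.4, 0, 0.8, 0.1, -0.1, 0.1, 0,
```

View pics/wrist8.png

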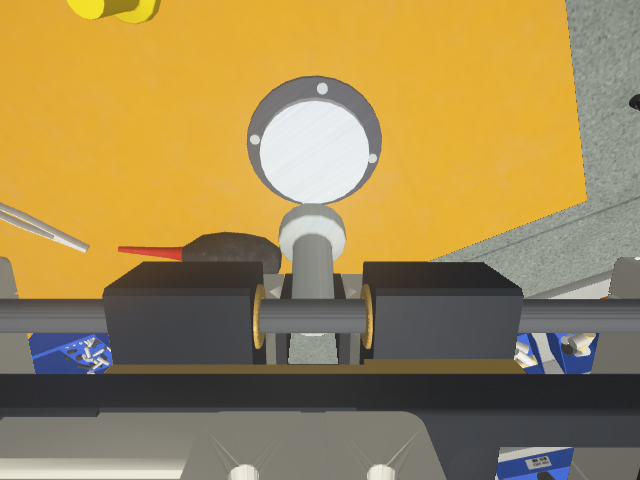

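View pics/scene8.png

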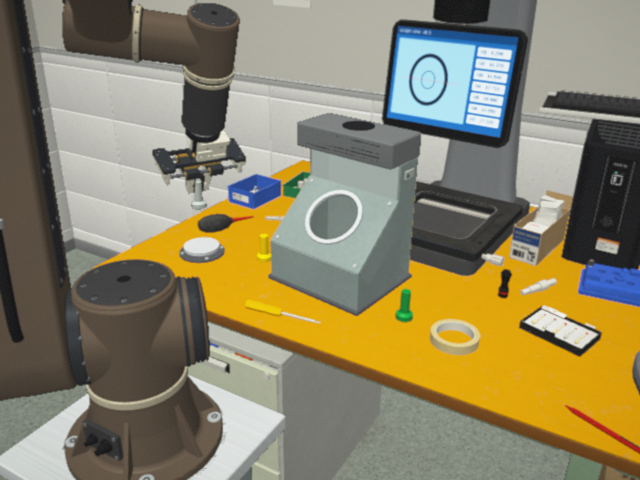

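Run:
```python
from tab import *
c=cams.calibration("wrist");im=cv2.imread("pics/wrist8.png")
print(onz(c,(315,151),.022))
T=cams.calibration("top")
t=cv2.imread("pics/top8.png");cv2.imwrite("pics/top8c.png",cv2.resize(t[180:320,140:300],None,fx=4,fy=4))
m=cv2.inRange(im,(195,195,195),(255,255,255));m[:90]=0;m[205:]=0
n,l,st,ce=cv2.connectedComponentsWithStats(m);i=1+np.argmax(st[1:,4]);print(st[i],ce[i]);ys,xs=np.where(l==i)
h=cv2.convexHull(np.c_[xs,ys].astype(np.int32));e=cv2.fitEllipse(h);print(e,onz(c,e[0],.022))
```

```text
[0.5233 0.3269 0.022 ]
[ 260  101  117  103 8832] [314.4008 151.7361]
((315.6243896484375, 151.81739807128906), (101.28742980957031, 113.5209732055664), 91.52685546875) [0.5232 0.3277 0.022 ]
```

View pics/top8c.png

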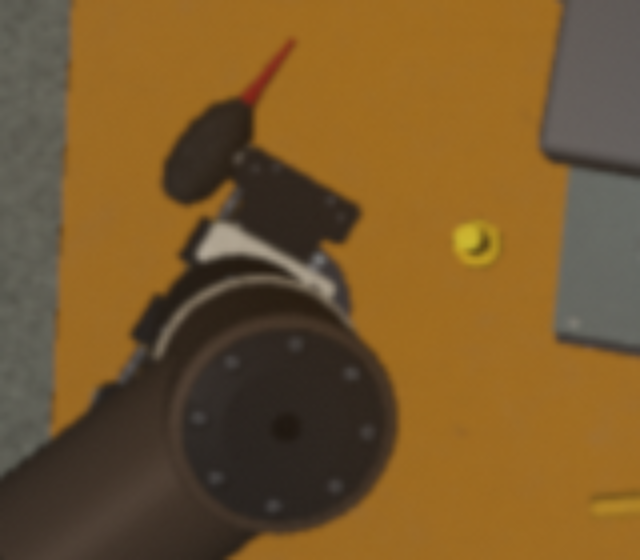

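```bash
sed -i 's/TB=np.array(.*\]);off/TB=np.array([.525,.328]);off/' tab.py
python3 - <<'E'
from tab import *
p,R=TT(np.radians(60),.03);err(p,R);go(p,8,R,0)
E
```

```text
t 10.05 q [ 0.8048  0.1577 -0.4159 -0.1744 -0.6202 -1.1921] gap 0.018683484999141953 F [-0.5308 -0.8045 -2.4113]
err tool mm [28.5743  1.1223 64.1251] deg [ 0.4899 -1.3458  0.6774]
0.4, 0, 0.8, 0.1, -0.2, 0.1, 0,
0.3, 0, 0.8, 0, -0.1, 0.1, 0,
0.4, 0, 0.8, 0.1, -0.2, 0.1, 0,
0.3, 0.1, 0.8, 0, -0.2, 0, 0,
0.4, -0, 0.8, 0.1, -0.1, 0.1, 0,
0.4, -0, 0.8, 0.1, -0.2, 0.1, 0,
0.3, 0, 0.8, 0, -0.2, 0.1, 0,
0.4, 0, 0.8, 0.1, -0.1, 0.1, 0,
```

>>> carry_out(series=[0.4,0,0.8,0.1,-0.2,0.1,0,0.3,0,0.8,0,-0.1,0.1,0,0.4,0,0.8,0.1,-0.2,0.1,0,0.3,0.1,0.8,0,-0.2,0,0,0.4,0,0.8,0.1,-0.1,0.1,0,0.4,0,0.8,0.1,-0.2,0.1,0,0.3,0,0.8,0,-0.2,0.1,0])

```text
time_s: 10.75
tool_pos: [0.5269, 0.3291, 0.0972]
tool_rot: [3.141, 0.417, -2.098]
wrist_force: [0.5, 0.1, -1.7]
finger_gap: 0.0182
```

Run:
```python
from tab import *
p,R=TT(np.radians(60),.03);err(p,R);print(observe()["tool_pos"]);
p,R=TT(np.radians(60),.012);err(p,R);go(p,3,R,0)
for n in("wrist","scene"):
    c=cams.calibration(n);im=cams.get_image(n)[...,::-1].copy();cv2.imwrite(f"pics/{n}9.png",im)
im=im[180:270,150:270];cv2.imwrite("pics/scene9c.png",cv2.resize(im,None,fx=6,fy=6,interpolation=cv2.INTER_CUBIC))
```

```text
t 10.75 q [ 0.8026  0.2311 -0.4995 -0.2273 -0.4444 -1.144 ] gap 0.01815902920048988 F [ 0.4993  0.116  -1.6956]
err tool mm [-1.4669  1.1128  3.5841] deg [-0.0695 -0.1882 -0.195 ]
[0.5269 0.3291 0.0972]
t 10.75 q [ 0.8026  0.2311 -0.4995 -0.2273 -0.4444 -1.144 ] gap 0.01815902920048988 F [ 0.4993  0.116  -1.6956]
err tool mm [ 5.8187  1.1078 20.0437] deg [-0.0695 -0.1882 -0.195 ]
0.2, 0, 0.7, -0, -0.1, -0.1, 0,
0.2, 0.1, 0.6, -0, -0, -0, 0,
0.2, 0, 0.7, -0.1, -0.1, -0.1, 0,
```

View pics/wrist9.png

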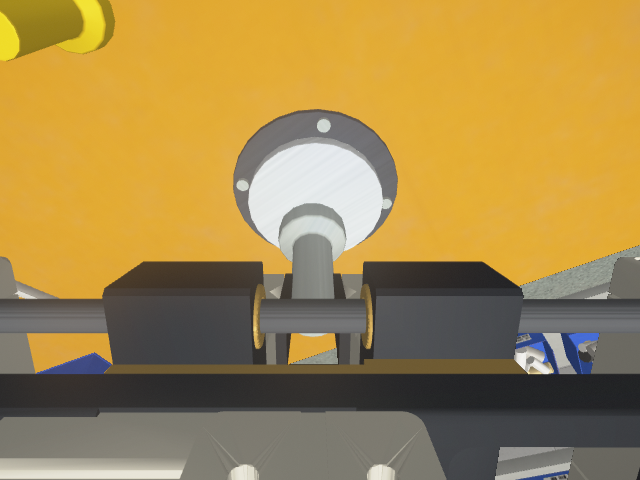

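View pics/scene9c.png

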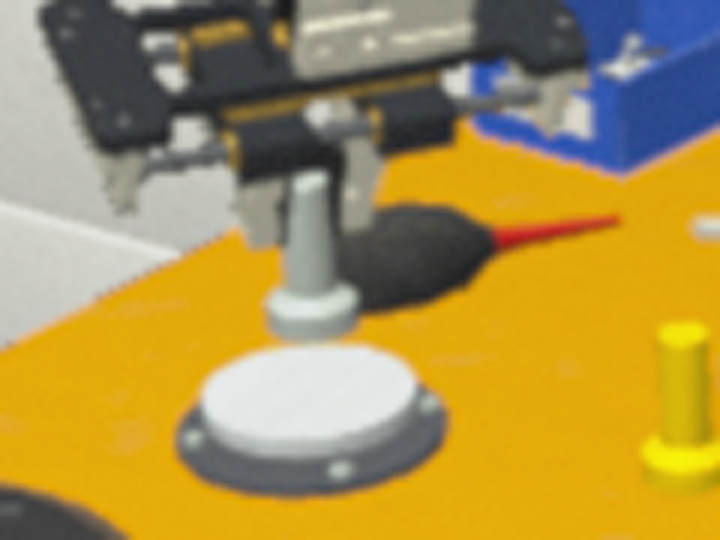

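>>> carry_out(series=[0.2,0,0.7,0,-0.1,-0.1,0,0.2,0.1,0.6,0,0,0,0,0.2,0,0.7,0,-0.1,-0.1,0,0,0,0,0,0,0,0])

```text
time_s: 11.25
tool_pos: [0.5276, 0.3323, 0.0745]
tool_rot: [-3.141, 0.42, -2.094]
wrist_force: [0.0, 0.2, -2.3]
finger_gap: 0.0186
```

Run:
```python
from tab import *
p,R=TT(np.radians(60),.003);err(p,R);print(observe()["tool_pos"],observe()["tool_rot"]);go(p,2,R,0)
```

```text
t 11.25 q [ 0.8028  0.2675 -0.5085 -0.255  -0.3977 -1.1107] gap 0.018583013232576284 F [ 0.0035  0.1826 -2.2506]
err tool mm [3.1634 0.0989 6.2484] deg [-0.0522 -0.0216  0.0224]
[0.5276 0.3323 0.0745] [-3.1405  0.4196 -2.094 ]
0.2, 0, 0.3, -0, -0, 0, 0,
0.1, 0, 0.3, -0.1, -0, 0, 0,
```

>>> carry_out(series=[0.2,0,0.3,0,0,0,0,0.1,0,0.3,0,0,0,0,0,0,0,0,0,0,0])

```text
time_s: 11.55
tool_pos: [0.5277, 0.3323, 0.0674]
tool_rot: [-3.14, 0.42, -2.094]
wrist_force: [0.0, -0.1, -1.7]
finger_gap: 0.018
```

Run:
```python
from tab import *
p,R=TT(np.radians(60),.0);err(p,R);print(observe()["tool_pos"],observe()["tool_rot"])
```

```text
t 11.55 q [ 0.8016  0.2786 -0.5112 -0.2648 -0.3842 -1.0988] gap 0.018035436234882414 F [ 0.042  -0.1161 -1.7308]
err tool mm [1.5385 0.2234 2.5145] deg [-0.0618  0.0004  0.0367]
[0.5277 0.3323 0.0674] [-3.1402  0.42   -2.0937]
```

>>> carry_out(series=[0.1,0,0.2,0,0,0,0,0,0,0,0,0,0,0])

```text
time_s: 11.75
tool_pos: [0.5278, 0.3323, 0.0653]
tool_rot: [-3.14, 0.42, -2.094]
wrist_force: [0.8, 0.4, -3.2]
finger_gap: 0.0185
```

>>> carry_out(series=[0,0,0.1,0,0,0,0,0,0,0,0,0,0,0])

```text
time_s: 11.95
tool_pos: [0.5281, 0.3328, 0.0646]
tool_rot: [-3.14, 0.421, -2.093]
wrist_force: [-0.4, 0.4, -1.7]
finger_gap: 0.018
```

>>> carry_out(series=[0,0,0.1,0,0,0,0,0,0,0,0,0,0,0])

```text
time_s: 12.15
tool_pos: [0.5287, 0.3333, 0.064]
tool_rot: [-3.14, 0.422, -2.093]
wrist_force: [-0.2, 0.4, -2.9]
finger_gap: 0.0182
```

Run:
```python
from tab import *
im=cams.get_image("scene")[...,::-1].copy()
im=im[180:270,150:270];cv2.imwrite("pics/scene10c.png",cv2.resize(im,None,fx=6,fy=6,interpolation=cv2.INTER_CUBIC))
print(observe()["wrist_force"],observe()["tool_pos"])
```

```text
[-0.2111 -0.1328 -1.8215] [0.5286 0.3333 0.064 ]
```

View pics/scene10c.png

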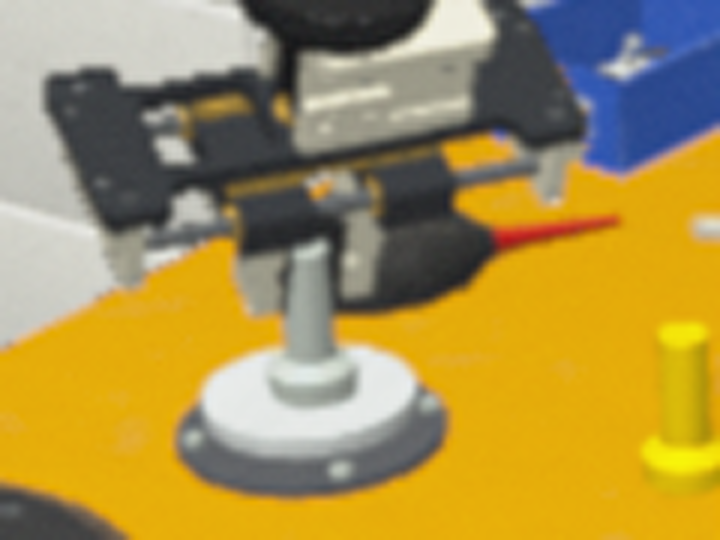

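>>> carry_out(series=[0.1,0,0.1,0,0,0,0,0,0,0,0,0,0,0])

```text
time_s: 12.4
tool_pos: [0.5292, 0.3337, 0.0642]
tool_rot: [-3.139, 0.424, -2.093]
wrist_force: [0.8, -0.0, -1.4]
finger_gap: 0.0182
```

>>> carry_out(series=[0,0,0.1,0,0,0,0,0,0,0,0,0,0,0])

```text
time_s: 12.6
tool_pos: [0.5298, 0.3342, 0.064]
tool_rot: [-3.138, 0.426, -2.092]
wrist_force: [-1.1, -1.5, 0.4]
finger_gap: 0.0181
```

Contact is made: z has stopped at 64 mm and the weight has gone from the wrist. Release.

>>> carry_out(series=[0,0,0,0,0,0,0.3,0,0,0,0,0,0,0.4,0,0,0,0,0,0,0.45,0,0,0,0,0,0,0.5])

```text
time_s: 13.0
tool_pos: [0.5303, 0.3347, 0.0641]
tool_rot: [-3.137, 0.427, -2.092]
wrist_force: [-0.3, 0.2, -0.2]
finger_gap: 0.041
```

Run:
```python
from tab import *
s=observe();print(s["wrist_force"],s["tool_pos"],s["finger_gap"])
im=cams.get_image("wrist")[...,::-1].copy();cv2.imwrite("pics/w11.png",im)
```

```text
[-0.3088  0.2055 -0.22  ] [0.5303 0.3347 0.0641] 0.04100612147319057
```

View pics/w11.png

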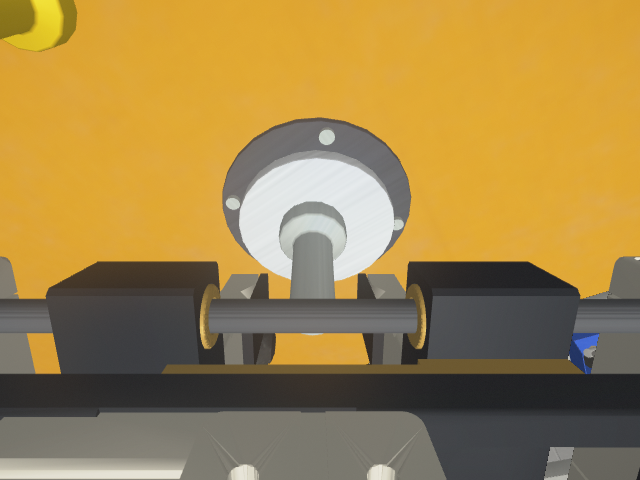

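>>> carry_out(series=[0,0,-1,0,0,0,0.5,0,0,-1,0,0,0,0.5,0,0,-1.5,0,0,0,0.5,0,0,-1.5,0,0,0,0.5,0,0,-2,0,0,0,0.5,0,0,-2,0,0,0,0.5,0,0,-2,0,0,0,0.5,0,0,-2,0,0,0,0.5,0,0,0,0,0,0,0.5,0,0,0,0,0,0,0.5])

```text
time_s: 14.05
tool_pos: [0.5008, 0.2832, 0.198]
tool_rot: [-3.133, 0.434, -2.091]
wrist_force: [-0.1, 0.4, -0.6]
finger_gap: 0.044
```

Run:
```python
from tab import *
s=observe();print(s["wrist_force"],s["tool_pos"],s["finger_gap"],s["joint_velocities"])
c=cams.calibration("wrist");np.savez("w12.npz",**{k:c[k] for k in("R","t","intrinsics")})
im=cams.get_image("wrist")[...,::-1].copy();cv2.imwrite("pics/w12.png",im)
im=cams.get_image("scene")[...,::-1].copy();cv2.imwrite("pics/s12.png",im)
cv2.imwrite("pics/s12c.png",cv2.resize(im[180:270,150:270],None,fx=6,fy=6,interpolation=cv2.INTER_CUBIC))
```

```text
[-0.0651  0.3747 -0.5706] [0.5008 0.2832 0.198 ] 0.04403881037657815 [-0.0033 -0.0437  0.0082  0.0118 -0.0167 -0.0039]
```

View pics/w12.png

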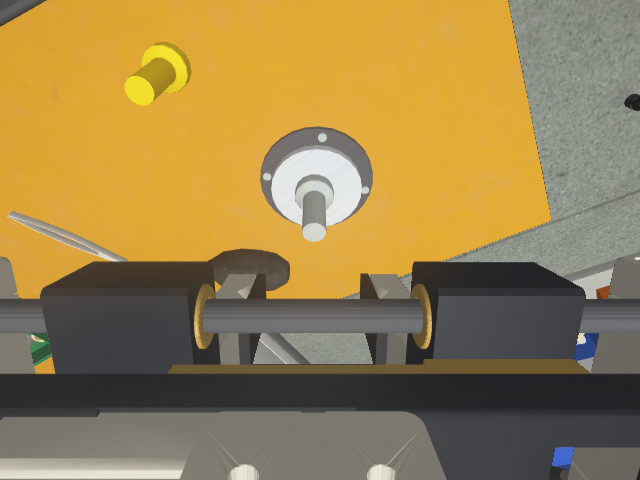

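View pics/s12c.png

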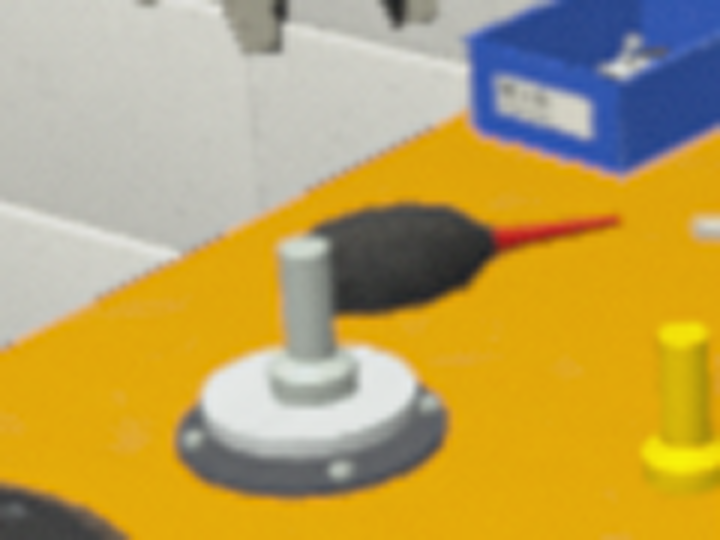

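View pics/s12.png

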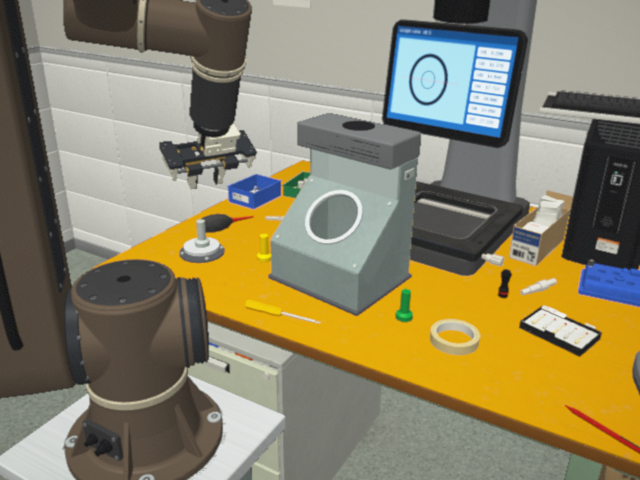

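The master stands upright, with its foot on the table and the arm clear. One numeric check before I hand it in.

Run:
```python
from tab import *
w=dict(np.load("w12.npz"));S=cams.calibration("scene")
cu=lambda u,v:(150+(u+.5)/6-.5,180+(v+.5)/6-.5)
print("top wrist",onz(w,(314,233),.086),"scene",onz(S,cu(306,244),.086),"table wrist",onz(w,(316.5,187),.022))
print("tri top",tri([w,S],[(314,233),cu(306,244)]),"foot top scene",onz(S,cu(313,362),.034))
order.job_done();print(observe()["time_s"])
```

```text
top wrist [0.5273 0.3297 0.086 ] scene [0.5306 0.3288 0.086 ] table wrist [0.5236 0.3273 0.022 ]
tri top [0.5271 0.3264 0.0881] foot top scene [0.5294 0.329  0.034 ]
the job is handed in; nothing more can be done
the job is handed in; nothing more can be done
```

The steel setting master stands upright on the measuring table, about 4–5 mm from its middle by my measurements. The job was handed in at about 14 s of the 45 s allowed; no verdict is reported.

**What I did:**
- I reached through the port with the gripper leaned 24° and the jaws level. The 40° lean along the port's axis was out of the arm's joint range.
- I gripped the barrel about 19 mm above the master's centre, near the finger tips. This is just above the recommended 10–18 mm and left about 6 mm (calculated) between the gripper body and the ring.
- I lifted it about 17 mm and brought its centre about 134 mm outside the panel. I set it down when the wrist force showed contact, let go, and withdrew about 14 cm.

**Last checks:**
- **Height and position:** The master's top measured 88 mm above the bench by triangulation, against 86 mm expected. Its distance from the table's middle is well within the 20 mm limit.
- **Uprightness:** Top and foot positions agree within about 2 mm, so I saw no measurable tilt.
- **Bystanders:** The tape roll, screwdriver, stamp and blower look unmoved in the last scene picture. I did not measure them again.
- **Contact:** The wrist force was near zero, and the gripper is clear of everything.

**What disagreed:** The top, scene and wrist cameras differed by 2–5 mm in x, so I used values in between. The early approach also ran joint 3 almost to its limit (-1.016 against -1.02). I then worked out the arm's geometry from its readings and replanned.

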